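# Open the drying stand and lay out the washed parts

### The job

The washed metal parts on the grey mat must go on the fold-out drying stand. First take the spray cans out of the way of its legs and stand them upright in the metal spill tray, then swing both legs of the stand fully out until they click home in their end catches, and finally lay every part from the mat, the way up it is, across both legs side by side. Do not tip a can over or shove one with a leg, and leave the transformer behind the stand alone.

Things in the scene. Friction and masses are not known exactly. Their poses are not given: they have to be found in the camera images.
- stand: fixed grey steel drying stand; origin on the bench under its spine's centre, x to the back (away from the legs), y along the spine to its left, z up. Spine 120 mm wide, posts 113 mm high, all at x = -3..19 mm; base plate 62 x 170 x 6 mm; hinges and plunger block reach to x = -32 mm. Upright hinge axes at x = -15, y = +40 (left) and -40 mm (right). Nothing stands between the opened legs
- hinge_left (a point): point on the upright hinge axis of the left leg, at the height of the top of the leg's bar (120 mm over the bench)
- hinge_right (a point): the same for the right leg
- leg_left (a joint): left leg's angle (rad): 0 folded along the stand's +y, 1.571 fully out against its stop, along -x; opens counter-clockwise from above. Stays where left (friction 0.05 N m); from about 1.0 a spring plunger resists (up to 0.2 N m, crest at 1.37), then pulls it to 1.571 and holds it there (0.15 N m). End pin in the stand frame: x = -15 - 145 sin q, y = 40 + 145 cos q mm
- leg_right (a joint): right leg's angle, the mirror image: 0 folded along the stand's -y, 1.571 fully out along -x; opens clockwise from above, same friction and catch. End pin in the stand frame: x = -15 - 145 sin q, y = -40 - 145 cos q mm
- gate_left: left leg's frame, origin on its hinge axis at the bench: a flat-topped bar 11 mm wide, top 120 mm over the bench, 5 to 153 mm from the hinge, free for parts from 10 to 138 mm; a foot upright 118 mm from the hinge, ending 4 mm over the bench (it hits anything standing in its path); an upright end pin
- gate_right: the right leg's frame, the mirror image
- pin_left (a point): on the axis of the left leg's upright round end pin, 145 mm from the hinge, 12 mm in diameter, which rises from the bar's top (120 mm) to 187 mm over the bench; this point is at 172 mm height, a good place to take it
- pin_right (a point): the same on the right leg
- spill_tray: fixed shallow steel tray, 176 (its x) x 96 (its y) mm outside, 4 mm walls and floor, rim 12 mm high; origin on the bench under its centre. The two cans fit side by side at x = -40 and +40 mm, y = 0
- spray_a: spray can, 65 mm in diameter, 210 mm tall (body full width to about 185 mm, then a cap 44 mm wide), about 0.25 to 0.5 kg; origin at the centre of its underside, z up. At the start in the way of a leg
- spray_b: a second, like spray can, in the way of the other leg
- rail_a: aluminium channel, 150 (its x) x 20 (its y) x 14 mm (z, open side up), 0.09 kg; origin at the centre of its underside. May be absent
- rail_b: a second, like channel. May be absent
- heatsink: black heatsink bracket, 110 mm long (its y), 32 mm wide (its x, from -15 to +17), 0.16 kg: a 4 mm base, fins up to 24 mm and an upright back plate at x = -15..-12 up to 34 mm; origin at the underside, mid-length. Take it across its x with the pads anywhere from 5 to 24 mm height. May be absent
- rubber_mat: fixed grey mat 215 x 190 mm, 2 mm thick, on which the parts lie; origin on the bench under its centre
- hot_air_tower: fixed tall black hot-air station to the right behind the stand, a solid obstacle 0.33 m high (0.40 m with its holders); its front face runs from about x 0.60, y -0.15 to x 0.66, y 0.11 in the world
- multimeter: fixed standing orange meter, a solid obstacle 0.20 m high, about 0.10 m square round x 0.535, y -0.245 in the world
- small_transformer: green and grey mains transformer, 63 x 50 x 50 mm, a bystander behind the stand; origin at its underside
There are look-alikes about, which are no part of the job. What is shaped like the spray_b but green is not meant.

How it is judged:
By the outcome, as a careful person would: the job done as asked, in the order asked, and still so for the second after the job is handed in, with the robot touching nothing.
Of rail_a, rail_b, heatsink only 2 to 3 are there at a start; the rules pass over those that are not, and their reading is None.
At some moment in a run one of rail_a, rail_b may be knocked a few centimetres aside while the robot is not near it.
It also fails if it takes over 200 s, if anything falls off the work surface, if the arm or the gripper's body presses on something with over 40 N, if the wrist force passes 120 N, or if a joint passes its speed limit or range.

### The arm

A 7-joint arm with a two-finger parallel gripper is mounted at the origin on the work surface; the furniture and walls round the work are solid. World frame = base frame: x ahead of the robot, y to its left, z up, the work surface at z = 0. Lengths are in m, angles in rad, forces in N, time in s.
With the tool pointing down it reaches from about 0.425 to 1.025 m from the base axis. Payload 3.6 kg.
Tool frame: the origin (TCP) lies on the centre line of the jaws, within the pads' length; the fingertips stand 14 mm ahead of it and the grasp point (between the pads) lies 5 mm behind it; z points along the fingers, y is the line along which they close (so a half turn about z gives the same grasp; the last joint's range is limited). The gripper opens to 85 mm and grips with 20 to 120 N. Pads are 22 mm wide; open, the fingers measure 114 mm over their backs; the gripper's body (76 mm by 85 mm) begins 54 mm behind the grasp point. The pads swing forward as they close: fully open they stand 13 mm farther back than shut.
Start: joints at [1.101, 0.591, 0.048, 1.609, -0.033, 0.943, -0.034], TCP at [0.267, -0.674, 0.245] pointing down, gripper open.
Joint ranges: [-2.69, 2.69], [-0.47, 2.24], [-1.27, 1.36], [0.19, 2.51], [-1.53, 4.68], [0.08, 2.07], [-3.09, 3.09]. Speed limits (rad/s): [2.57, 2.57, 3.14, 3.14, 3.14, 3.14, 3.14].

### API

Orientations are given as a unit quaternion [x, y, z, w].
In Python, from station import arm gives the robot as it stands. The module is installed in compiled form; this text tells all that it offers.
- The arm moves only by the tool drive_tool, never from a script. Its argument "series" is a list of rows, each an object of numbers: "rx", "ry", "rz": the turn, a rotation vector about the tool's x, y, z in degrees; "x", "y", "z": the shift along the tool's x, y, z in cm; "grip": the finger opening in cm, from 0 to 8.54. In form: [{"rx": .., "ry": .., "rz": .., "x": .., "y": .., "z": .., "grip": ..}, ...]. A call has 1 to 8 rows; each row is the pose to reach, as a shift and turn from the pose commanded when the call began, along the tool's axes at that moment; what a row does not reach only later rows make up. A row lasts 1/10 s, in which the tool goes at most 50 mm and 8.59 degrees, less where a joint would pass 70% of its speed; a pose out of reach is approached as far as the arm can. A call with a gripper value outside its range is refused whole. The fingers move at their own pace and stop on an object; "squeeze" is the grip in N (left out, the last holds). Time passes only in rows, so rows that repeat a pose let the fingers close. It gives the time, the measured TCP pose, the force, the opening and the grip force at its end, in the units of the state.
- arm.get_state(): the state, without advancing time (a new reading comes with each control period).
- arm.camera(name): name is "side" or "top" or "wrist"; returns a dict with "frame" (420x560x3 uint8, blue, green, red), "z_map" (420x560 float32, m along the optical axis (not along the pixel's ray), 0 where there is no reading), "fx", "fy", "cx", "cy" (pixels), "k1" (the pictures are not rectified: a ray, as slopes to the right and down, at radius r is drawn at 1 + k1 r^2 times it, then the intrinsics apply), "cam_to_world" (4x4, takes a point from camera to world coordinates); the wrist camera has in their place "hand_eye" (4x4, takes a point from camera to tool coordinates, whose origin is the TCP and whose axes are the flange's). Camera axes: x right, y up, looking along -z (the intrinsics and any distortion apply to the point x, -y, -z); pixel columns grow to the right and rows downward; lengths in m; the calibration is good to about 2 mm. A picture is of the moment at which its call begins: read the wrist's pose just before it.
- arm.job_done(): hands the job in; it is judged then, once.
The state is a dict: "time_s": time; "qpos": joint angles; "qvel": joint speeds; "effort": joint torques, N m; "eef_pos": TCP position; "ee_rot": TCP orientation; "wrist_force": force on the tool from outside, world axes, zero at the start; "wrist_torque": the same for the moment, N m; "finger_gap": opening from 0.0 (shut) to 1.0 (fully open); "finger_force": force on a finger pad.
Only numpy, scipy, OpenCV 4.12 (cv2) and the standard library are available. Lean on these libraries where they do the work, as an engineer would, in place of code of your own. Each camera call takes 0.05 s, during which the arm holds its last target. There are 200 camera calls.

## Working session

There is one attempt and no reset: what is moved stays moved. The work goes in short steps, Python scripts to look and compute and a tool call to move; the robot and the scene stay as the last step left them, time stands still between calls to the robot, and variables do not carry over. Pictures are saved under pics/ and viewed, at most 14 in all, crops included, and the job is handed in when it is done.

Besides the shell and the picture viewer there is one more tool, called after ">>>" as name([rows], argument=value, ...), one row to a line, values as JSON. drive_tool: Moves the arm, as the interface text tells. Its arguments: {"type":"object","properties":{"series":{"type":"array"},"squeeze":{"type":"number"}},"required":["series"]}

```bash
mkdir -p pics
cat > h.py <<'E'
import numpy as np, cv2
from station import arm
from scipy.spatial.transform import Rotation as R
def T(st):
    M=np.eye(4); M[:3,:3]=R.from_quat(st['ee_rot']).as_matrix(); M[:3,3]=st['eef_pos']; return M
def cam(n):
    st=arm.get_state(); c=arm.camera(n)
    c['M']=np.array(c['cam_to_world']) if n!='wrist' else T(st)@np.array(c['hand_eye'])
    return c
def cloud(c):
    h,w=c['z_map'].shape
    v,u=np.mgrid[0:h,0:w].astype(float)
    K=np.array([[c['fx'],0,c['cx']],[0,c['fy'],c['cy']],[0,0,1]])
    # r is undistorted radius: xd = x(1+k1 r^2)
    p=cv2.undistortPoints(np.stack([u.ravel(),v.ravel()],1)[:,None],K,np.array([c['k1'],0,0,0.])).reshape(h,w,2)
    z=c['z_map']; P=np.stack([p[...,0]*z,-p[...,1]*z,-z],-1)
    W=P@c['M'][:3,:3].T+c['M'][:3,3]; W[z==0]=np.nan
    return W
def save(c,n): cv2.imwrite('pics/'+n+'.png',c['frame'])
E
python3 - <<'E'
from h import *
s=arm.get_state(); print({k:np.round(v,3) for k,v in s.items()})
for n in('side','top','wrist'):
    c=cam(n); save(c,n+'0'); np.savez(n+'0.npz',W=cloud(c),f=c['frame'])
    print(n,c['fx'],c['k1'],np.round(c['M'],2).tolist())
E
```

```text
{'time_s': np.float64(0.0), 'qpos': array([ 1.101,  0.592,  0.048,  1.61 , -0.033,  0.943, -0.034]), 'qvel': array([-0.003,  0.003,  0.   ,  0.001, -0.   ,  0.   ,  0.   ]), 'effort': array([-1.0000e-03, -5.4870e+01,  1.5460e+00, -1.9813e+01,  9.0000e-03,
        9.0000e-03, -0.0000e+00]), 'eef_pos': array([ 0.266, -0.673,  0.244]), 'ee_rot': array([ 0.982,  0.187, -0.   , -0.001]), 'wrist_force': array([-0.518, -0.034, -0.365]), 'wrist_torque': array([-0.011,  0.003,  0.029]), 'finger_force': np.float64(0.0), 'finger_gap': np.float64(1.001)}
side 473.9026630689664 0.019928122245039998 [[-0.61, -0.7, 0.36, 0.98], [0.79, -0.54, 0.29, 0.48], [-0.01, 0.46, 0.89, 1.27], [0.0, 0.0, 0.0, 1.0]]
top 447.1620277614812 -0.09779373032583108 [[-0.51, 0.82, -0.26, 0.24], [-0.86, -0.48, 0.16, 0.26], [0.01, 0.3, 0.95, 1.2], [0.0, 0.0, 0.0, 1.0]]
wrist 295.5964724187746 -0.029462299300875183 [[0.37, 0.89, 0.26, 0.33], [-0.93, 0.36, 0.1, -0.65], [-0.0, -0.28, 0.96, 0.37], [0.0, 0.0, 0.0, 1.0]]
```

View pics/top0.png

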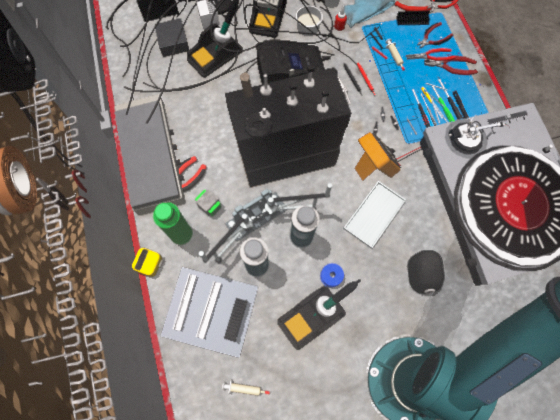

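View pics/side0.png

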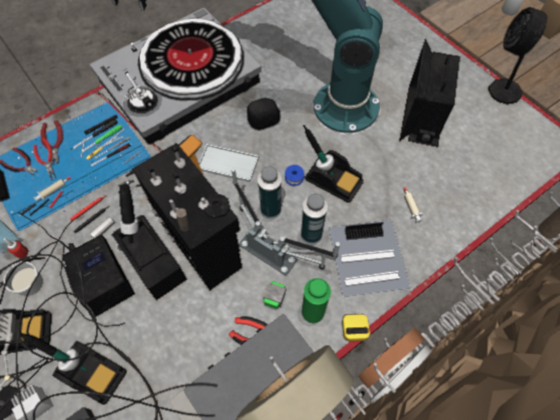

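Top view: the two dark cans with grey caps stand at (255,250) and (305,222). The green look-alike is at (170,220). The stand's spine is near (265,212), with leg ends at (328,188) and (203,255), and the white tray is at (375,213). The mat at (210,312) holds two rails and the heatsink, and the transformer is at (208,200). I choose the two dark cans.

Run:
```python
from h import *
d=np.load('top0.npz'); f=d['f']; W=d['W']
cv2.imwrite('pics/crop1.png',cv2.resize(f[150:370,150:420],None,fx=2.9,fy=2.7,interpolation=cv2.INTER_CUBIC)[:600,:800])
d2=np.load('side0.npz'); 
for name,D in(('top',d),('side',d2)):
    W=D['W'];f=D['f'].astype(int)
    # cans: points z 0.19-0.215
    m=(W[...,2]>.195)&(W[...,2]<.22)&(W[...,0]>.2)&(W[...,0]<.62)&(W[...,1]<.4)&(W[...,1]>-.3)
    n,l,s,c=cv2.connectedComponentsWithStats(m.astype(np.uint8))
    for i in range(1,n):
        if s[i,4]>25:
            P=W[l==i]; print(name,'tall',s[i,4],c[i].round(),P.min(0).round(3),P.max(0).round(3),np.median(P,0).round(3), f[l==i].mean(0).round())
    m=(W[...,2]>.155)&(W[...,2]<.192)&(W[...,0]>.2)&(W[...,0]<.62)&(W[...,1]<.4)&(W[...,1]>-.3)
    n,l,s,c=cv2.connectedComponentsWithStats(m.astype(np.uint8))
    for i in range(1,n):
        if 5<s[i,4]<800:
            P=W[l==i]; print(name,'mid',s[i,4],c[i].round(),P.min(0).round(3),P.max(0).round(3),np.median(P,0).round(3))
```

```text
top tall 131 [328. 138.] [ 0.599 -0.148  0.195] [ 0.62  -0.067  0.22 ] [ 0.61  -0.11   0.207] [37. 38. 40.]
top tall 295 [305. 216.] [0.446 0.023 0.195] [0.491 0.066 0.215] [0.467 0.046 0.21 ] [160. 158. 160.]
top tall 309 [253. 249.] [0.439 0.168 0.196] [0.483 0.212 0.216] [0.459 0.19  0.21 ] [168. 167. 169.]
top mid 591 [375. 151.] [ 0.485 -0.245  0.155] [ 0.582 -0.178  0.192] [ 0.527 -0.196  0.185]
top mid 188 [326. 144.] [ 0.599 -0.148  0.156] [ 0.62  -0.068  0.192] [ 0.61  -0.109  0.174]
top mid 40 [328. 188.] [ 0.502 -0.055  0.155] [ 0.513 -0.044  0.191] [ 0.506 -0.047  0.181]
top mid 302 [304. 224.] [0.436 0.012 0.155] [0.5   0.076 0.192] [0.453 0.058 0.181]
top mid 101 [172. 225.] [0.611 0.307 0.155] [0.62  0.347 0.188] [0.615 0.326 0.177]
top mid 319 [254. 255.] [0.429 0.158 0.156] [0.493 0.222 0.19 ] [0.447 0.195 0.181]
top mid 35 [202. 254.] [0.512 0.29  0.159] [0.522 0.301 0.19 ] [0.515 0.296 0.186]
top mid 140 [349. 287.] [0.266 0.024 0.155] [0.288 0.057 0.191] [0.276 0.041 0.173]
side tall 223 [269. 174.] [0.449 0.022 0.195] [0.492 0.065 0.215] [0.474 0.045 0.21 ] [122. 122. 121.]
side tall 237 [316. 202.] [0.44  0.167 0.196] [0.486 0.21  0.215] [0.466 0.19  0.21 ] [124. 124. 123.]
side mid 101 [310. 135.] [0.268 0.02  0.155] [0.29  0.061 0.191] [0.282 0.04  0.172]
side mid 249 [192. 145.] [ 0.487 -0.231  0.158] [ 0.548 -0.178  0.192] [ 0.518 -0.192  0.185]
side mid 37 [234. 173.] [ 0.504 -0.057  0.155] [ 0.516 -0.045  0.19 ] [ 0.511 -0.048  0.177]
side mid 291 [270. 185.] [0.438 0.011 0.155] [0.503 0.075 0.192] [0.487 0.059 0.18 ]
side mid 297 [314. 212.] [0.432 0.158 0.156] [0.495 0.221 0.191] [0.481 0.202 0.18 ]
side mid 38 [337. 246.] [0.514 0.293 0.156] [0.525 0.303 0.191] [0.522 0.298 0.181]
side mid 7 [328. 284.] [0.616 0.33  0.178] [0.62  0.342 0.182] [0.617 0.337 0.18 ]
```

View pics/crop1.png

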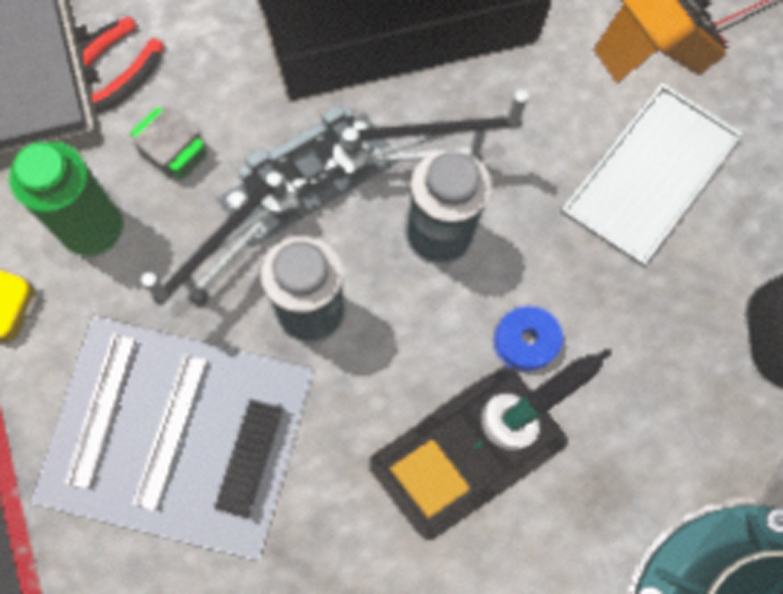

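The crop confirms the choice: dark cans with grey caps at crop (300,280) and (450,190). The tray is at (650,175), with rails at (100,410) and (172,432) and the heatsink at (250,460). The left leg runs down-left and the right leg runs right.

```bash
cat > m.py <<'E'
from h import *
def rect(P):
    (c,s,a)=cv2.minAreaRect((P[:,:2]*1000).astype(np.float32)); return np.round(c,1),np.round(s,1),round(a,1)
def parts(W,f,zlo=.008):
    m=(W[...,2]>zlo)&(W[...,2]<.045)&(W[...,0]>.30)&(W[...,0]<.53)&(W[...,1]>.24)&(W[...,1]<.48)
    n,l,s,c=cv2.connectedComponentsWithStats(m.astype(np.uint8))
    for i in range(1,n):
        if s[i,4]>60:
            P=W[l==i]; print('part',s[i,4],c[i].round(),*rect(P),'zmed',np.median(P[:,2]).round(4),f[l==i].mean().round())
def bars(W):
    for nm,pin in(('R',(.509,-.051)),('L',(.518,.297))):
        pin=np.array(pin); d=np.linalg.norm(W[...,:2]-pin,axis=-1)
        m=(W[...,2]>.116)&(W[...,2]<.125)&(d<.15)&(d>.012)&(W[...,0]>.49)
        P=W[m][:,:2]; v=cv2.fitLine(P.astype(np.float32),cv2.DIST_HUBER,0,.001,.001).ravel()
        mp=(W[...,2]>.186)&(d<.012); print(nm,m.sum(),v.round(4),'pin top',W[mp][:,:2].min(0),W[mp][:,:2].max(0),mp.sum())
E
python3 - <<'E'
from m import *
for n in('top','side'):
    d=np.load(n+'0.npz');W=d['W'];f=d['f']; print(n)
    parts(W,f); bars(W)
    g=f.astype(int).min(-1)
    m=(g>185 if n=='top' else g>165)&(abs(W[...,2])<.02)&(W[...,0]>.33)&(W[...,0]<.56)&(W[...,1]>-.3)&(W[...,1]<.02)
    k,l,s,c=cv2.connectedComponentsWithStats(m.astype(np.uint8)); i=1+s[1:,4].argmax(); print('tray',s[i,4],c[i],*rect(W[l==i]))
    ma=(W[...,2]>.1)&(W[...,2]<.125)&(W[...,0]>.47)&(W[...,0]<.62)&(W[...,1]>-.1)&(W[...,1]<.33)
    print('spine',*rect(W[(W[...,2]>.09)&(W[...,2]<.114)&(W[...,0]>.52)&(W[...,0]<.6)&(W[...,1]>.03)&(W[...,1]<.23)]))
E
```

```text
top
part 79 [183. 295.] [488.7 394.5] [  8.8 108.7] 46.1 zmed 0.0144 211.0
part 91 [189. 298.] [475.4 390.8] [ 10.9 127.8] 45.2 zmed 0.014 223.0
part 206 [208. 311.] [421.  356.7] [ 21.2 149.1] 43.6 zmed 0.0152 220.0
part 314 [236. 319.] [362.2 305.8] [ 33.9 109.5] 43.4 zmed 0.0252 83.0
R 334 [ 0.4073 -0.9133  0.5727 -0.0153] pin top [ 0.50412711 -0.05488232] [ 0.51269944 -0.04416874] 12
L 266 [ 0.3201 -0.9474  0.5356  0.2448] pin top [0.51252371 0.29040457] [0.52214067 0.2997548 ] 17
tray 3233 [366.85833591 206.4410764 ] [ 460.5 -177.2] [219.  218.5] 13.0
spine [569.8 129. ] [ 60.2 196.8] 0.6
side
part 429 [365. 230.] [365.8 307.9] [ 40.2 109.5] 39.7 zmed 0.0221 33.0
part 98 [366. 253.] [415.7 351.1] [  9.  146.5] 42.4 zmed 0.0145 191.0
part 103 [369. 258.] [426.9 361.6] [  9.4 147.7] 44.0 zmed 0.0135 188.0
part 97 [371. 275.] [466.3 395.6] [  6.8 147.6] 46.3 zmed 0.014 191.0
part 102 [374. 281.] [475.2 405. ] [ 13.8 147.2] 45.8 zmed 0.0148 195.0
R 181 [0.422  0.9066 0.5446 0.0253] pin top [ 0.50523816 -0.0537586 ] [ 0.51425676 -0.04673245] 8
L 217 [ 0.3008 -0.9537  0.5432  0.2308] pin top [0.51377086 0.29262333] [0.5245     0.30160188] 14
tray 1180 [227.73898305 162.30762712] [ 422.3 -172.6] [ 95.7 181. ] 22.1
spine [574.5 132.1] [ 55.4 199.1] 3.5
```

Run:
```python
from m import *
for n in('top','side'):
    d=np.load(n+'0.npz');W=d['W'];f=d['f'].astype(int); print(n)
    g=f.min(-1)
    box=lambda a,b,c,e:(W[...,0]>a)&(W[...,0]<b)&(W[...,1]>c)&(W[...,1]<e)
    m=(W[...,2]>.008)&(W[...,2]<.016)&box(.33,.52,-.28,-.06)
    print('rim',*rect(W[m]),m.sum())
    for pin in(np.array((.509,-.0505)),np.array((.519,.2965))):
        D=W[...,:2]-pin; r=np.linalg.norm(D,axis=-1); m=(W[...,2]>.116)&(W[...,2]<.124)&(r>.015)&(r<.135)
        a=np.degrees(np.arctan2(D[...,1],D[...,0]))[m]; h=np.histogram(a,bins=np.arange(-180,181,5)); k=h[0].argmax()
        c=h[1][k]+2.5; s=abs(a-c)<9; 
        P=W[m][s]; v=cv2.fitLine(P[:,:2].astype(np.float32),cv2.DIST_HUBER,0,.001,.001).ravel(); A=np.arctan2(v[1],v[0])
        if np.cos(A-np.radians(c))<0:A+=np.pi
        rr=r[m][s]; print('bar',h[0][k],np.median(a[s]).round(1),'fit',np.degrees(A).round(1),'hinge',(pin+.145*np.array([np.cos(A),np.sin(A)])).round(4), 'rng',rr.min(),rr.max())
    m=(W[...,2]>.105)&(W[...,2]<.116)&box(.5,.59,.04,.24); print('posts',m.sum(),*rect(W[m]))
    m=(W[...,2]>.003)&(W[...,2]<.01)&box(.5,.62,.04,.24); print('base',m.sum(),*rect(W[m]))
```

```text
top
rim [ 419.  -167.7] [196.1 163.3] 83.5 367
bar 103 66.6 fit 65.4 hinge [0.5694 0.0813] rng 0.016828434946978867 0.13334480586851757
bar 111 -72.3 fit -70.3 hinge [0.5679 0.16  ] rng 0.01536086810275506 0.1345205275475492
posts 64 [568.  135.2] [ 47.5 169.5] 3.3
base 576 [560.1 140.1] [199.2 117.5] 89.5
side
rim [ 441.  -165.8] [141.3 187.5] 22.3 251
bar 68 64.3 fit 65.3 hinge [0.5696 0.0812] rng 0.01612139790031842 0.13479408402401893
bar 74 -70.4 fit -70.8 hinge [0.5666 0.1595] rng 0.015746375419272082 0.13448100579237787
posts 68 [559.9 130.4] [197.9  78.5] 76.9
base 518 [560.5 140.3] [198.6 119. ] 89.8
```

```bash
cat > p.py <<'E'
from h import *
import json
def ray(c,u,v,z):
    K=np.array([[c['fx'],0,c['cx']],[0,c['fy'],c['cy']],[0,0,1]])
    p=cv2.undistortPoints(np.array([[[u,v]]],float),K,np.array([c['k1'],0,0,0.])).ravel()
    d=c['M'][:3,:3]@[p[0],-p[1],-1]; o=c['M'][:3,3]; return o+d*(z-o[2])/d[2]
# rows(): world waypoints (x,y,z[m], a = world yaw deg of tool y (closing axis)) -> rows, tool down; uses commanded pose approx measured
def rows(wps,st=None):
    st=st or arm.get_state(); M=T(st); out=[]
    for w in wps:
        a=np.radians(w[3]); y=np.array([np.cos(a),np.sin(a),0]); z=np.array([0,0,-1.]); x=np.cross(y,z)
        if len(w)>4 and w[4]: pass
        Rw=np.stack([x,y,z],1); rv=np.degrees(R.from_matrix(M[:3,:3].T@Rw).as_rotvec())
        t=M[:3,:3].T@(np.array(w[:3])-M[:3,3])*100
        out.append(dict(rx=rv[0],ry=rv[1],rz=rv[2],x=t[0],y=t[1],z=t[2]))
        print({k:round(float(v),2) for k,v in out[-1].items()}, 'dist',round(float(np.linalg.norm(t))*10),'mm')
E
python3 - <<'E'
from p import *
c=cam('top'); P=np.array([ray(c,u,v,.012)[:2] for u,v in((378.6,182.2),(405.5,198.9),(373.1,247.8),(344.1,228.1))]); print(P.round(4),P.mean(0).round(4))
from m import rect; print(rect(P))
d=np.load('top0.npz');W=d['W'];f=d['f'].astype(int).min(-1)
m=((f>185)&(W[...,2]>0.0)&(W[...,2]<.02)).astype(np.uint8); m=cv2.morphologyEx(m,cv2.MORPH_OPEN,np.ones((5,5)))
n,l=cv2.connectedComponents(m); i=l[213,375]; print(rect(W[l==i]))
rows([(.469,.044,.30,-68.4)])
E
```

```text
[[ 0.4901 -0.2308]
 [ 0.4091 -0.2689]
 [ 0.3388 -0.1087]
 [ 0.4263 -0.0703]] [ 0.4161 -0.1697]
(array([ 417.7, -169.6]), array([ 95.5, 174.9]), 23.7)
(array([ 741.8, -564.2]), array([2774.1, 2119. ]), 63.9)
{'rx': -0.08, 'ry': 0.01, 'rz': -0.01, 'x': 45.23, 'y': -59.29, 'z': -5.46} dist 748 mm
```

Run:
```python
from p import *
rows([(.38,-.34,.32,-10)])
```

```text
{'rx': -0.08, 'ry': -0.04, 'rz': -58.41, 'x': 22.82, 'y': -26.86, 'z': -7.51} dist 360 mm
```

>>> drive_tool([
  {"rz":-58.4,"x":22.8,"y":-26.9,"z":-7.5,"grip":8.5},
  {"rz":-58.4,"x":22.8,"y":-26.9,"z":-7.5},
  {"rz":-58.4,"x":22.8,"y":-26.9,"z":-7.5},
  {"rz":-58.4,"x":22.8,"y":-26.9,"z":-7.5},
  {"rz":-58.4,"x":22.8,"y":-26.9,"z":-7.5},
  {"rz":-58.4,"x":22.8,"y":-26.9,"z":-7.5},
  {"rz":-58.4,"x":22.8,"y":-26.9,"z":-7.5},
  {"rz":-58.4,"x":22.8,"y":-26.9,"z":-7.5},
], squeeze=40)

```text
invalid input at $.series[0]: expected keys rx, ry, rz, x, y, z, grip
```

Run:
```python
from p import *
s=arm.get_state(); print(s['eef_pos'],s['qpos'].round(2) if hasattr(s['qpos'],'round') else s['qpos'])
rows([(.469,.044,.30,23)])
```

```text
[ 0.26660259 -0.6736847   0.24455387] [ 1.1   0.59  0.05  1.61 -0.03  0.94 -0.03]
{'rx': -0.07, 'ry': -0.06, 'rz': -91.41, 'x': 45.23, 'y': -59.29, 'z': -5.46} dist 748 mm
```

All keys are required in every row.

>>> drive_tool([
  {"rx":0,"ry":0,"rz":-58.4,"x":22.8,"y":-26.9,"z":-7.5,"grip":8.5},
  {"rx":0,"ry":0,"rz":-58.4,"x":22.8,"y":-26.9,"z":-7.5,"grip":8.5},
  {"rx":0,"ry":0,"rz":-58.4,"x":22.8,"y":-26.9,"z":-7.5,"grip":8.5},
  {"rx":0,"ry":0,"rz":-58.4,"x":22.8,"y":-26.9,"z":-7.5,"grip":8.5},
  {"rx":0,"ry":0,"rz":-58.4,"x":22.8,"y":-26.9,"z":-7.5,"grip":8.5},
  {"rx":0,"ry":0,"rz":-58.4,"x":22.8,"y":-26.9,"z":-7.5,"grip":8.5},
  {"rx":0,"ry":0,"rz":-58.4,"x":22.8,"y":-26.9,"z":-7.5,"grip":8.5},
  {"rx":0,"ry":0,"rz":-58.4,"x":22.8,"y":-26.9,"z":-7.5,"grip":8.5},
], squeeze=40)

```text
time_s: 1.0
eef_pos: [0.3825, -0.3341, 0.3217]
ee_rot: [0.763, 0.647, 0.001, 0.0]
wrist_force: [-0.2, 0.8, -0.1]
finger_gap: 0.991
finger_force: 0.0
```

Run:
```python
from p import *
s=arm.get_state(); print(s['time_s'],s['eef_pos'],np.round(s['qpos'],2))
rows([(.469,.044,.30,23)])
```

```text
1.0 [ 0.38251898 -0.33407246  0.32165454] [ 0.87  0.24 -0.29  2.    0.08  0.92  0.37]
{'rx': 0.15, 'ry': -0.05, 'rz': -32.41, 'x': 38.71, 'y': 2.35, 'z': 2.23} dist 388 mm
```

>>> drive_tool([
  {"rx":0,"ry":0,"rz":-32.4,"x":38.7,"y":2.4,"z":2.2,"grip":8.5},
  {"rx":0,"ry":0,"rz":-32.4,"x":38.7,"y":2.4,"z":2.2,"grip":8.5},
  {"rx":0,"ry":0,"rz":-32.4,"x":38.7,"y":2.4,"z":2.2,"grip":8.5},
  {"rx":0,"ry":0,"rz":-32.4,"x":38.7,"y":2.4,"z":2.2,"grip":8.5},
  {"rx":0,"ry":0,"rz":-32.4,"x":38.7,"y":2.4,"z":2.2,"grip":8.5},
  {"rx":0,"ry":0,"rz":-32.4,"x":38.7,"y":2.4,"z":2.2,"grip":8.5},
  {"rx":0,"ry":0,"rz":-32.4,"x":38.7,"y":2.4,"z":2.2,"grip":8.5},
  {"rx":0,"ry":0,"rz":-32.4,"x":38.7,"y":2.4,"z":2.2,"grip":8.5},
])

```text
time_s: 1.8
eef_pos: [0.4712, 0.0395, 0.2984]
ee_rot: [0.556, 0.831, 0.001, 0.0]
wrist_force: [1.1, -0.1, -0.4]
finger_gap: 0.998
finger_force: 0.0
```

>>> drive_tool([
  {"rx":0,"ry":0,"rz":0,"x":0,"y":0,"z":0,"grip":8.5},
  {"rx":0,"ry":0,"rz":0,"x":0,"y":0,"z":0,"grip":8.5},
])

```text
time_s: 2.0
eef_pos: [0.4707, 0.0371, 0.2981]
ee_rot: [0.556, 0.831, -0.0, -0.0]
wrist_force: [0.9, -0.1, 0.4]
finger_gap: 0.998
finger_force: 0.0
```

Run:
```python
from p import *
s=arm.get_state(); print(s['time_s'],s['eef_pos'],np.round(s['qpos'],2))
c=cam('wrist'); W=cloud(c)
for lo,hi in((.195,.22),):
    m=(W[...,2]>lo)&(W[...,2]<hi); n,l,st,ce=cv2.connectedComponentsWithStats(m.astype(np.uint8))
    for i in range(1,n):
        if st[i,4]>100: P=W[l==i]; print(st[i],P.min(0).round(4),P.max(0).round(4))
rows([(.469,.044,.165,23)])
```

```text
2.0 [0.47069504 0.03706085 0.29806098] [ 0.33  0.25 -0.6   2.09  0.18  0.86  0.02]
[ 326    0   69   57 3219] [0.4409 0.165  0.1951] [0.4847 0.2034 0.2124]
[ 258  185   57   58 2548] [0.4482 0.0201 0.195 ] [0.4923 0.0642 0.212 ]
[ 450  237  101   86 2673] [0.6423 0.012  0.195 ] [0.6686 0.0999 0.22  ]
{'rx': -0.07, 'ry': 0.03, 'rz': -0.68, 'x': 0.83, 'y': 0.19, 'z': 13.29} dist 133 mm
```

>>> drive_tool([
  {"rx":0,"ry":0,"rz":-0.7,"x":0.6,"y":0.2,"z":3,"grip":8.5},
  {"rx":0,"ry":0,"rz":-0.7,"x":0.6,"y":0.2,"z":6.5,"grip":8.5},
  {"rx":0,"ry":0,"rz":-0.7,"x":0.6,"y":0.2,"z":10,"grip":8.5},
  {"rx":0,"ry":0,"rz":-0.7,"x":0.6,"y":0.2,"z":13.3,"grip":8.5},
  {"rx":0,"ry":0,"rz":-0.7,"x":0.6,"y":0.2,"z":13.3,"grip":8.5},
  {"rx":0,"ry":0,"rz":-0.7,"x":0.6,"y":0.2,"z":13.3,"grip":8.5},
])

```text
time_s: 2.65
eef_pos: [0.4701, 0.0416, 0.1654]
ee_rot: [0.552, 0.834, -0.001, -0.0]
wrist_force: [1.0, -0.1, 0.4]
finger_gap: 0.995
finger_force: 0.0
```

>>> drive_tool([
  {"rx":0,"ry":0,"rz":0,"x":0,"y":0,"z":0,"grip":7},
  {"rx":0,"ry":0,"rz":0,"x":0,"y":0,"z":0,"grip":6},
  {"rx":0,"ry":0,"rz":0,"x":0,"y":0,"z":0,"grip":5},
  {"rx":0,"ry":0,"rz":0,"x":0,"y":0,"z":0,"grip":5},
  {"rx":0,"ry":0,"rz":0,"x":0,"y":0,"z":0,"grip":5},
  {"rx":0,"ry":0,"rz":0,"x":0,"y":0,"z":0,"grip":5},
], squeeze=40)

```text
time_s: 3.25
eef_pos: [0.4713, 0.0428, 0.1673]
ee_rot: [0.552, 0.834, 0.001, 0.002]
wrist_force: [-1.4, -0.7, 6.4]
finger_gap: 0.738
finger_force: 43.3
```

Run:
```python
from p import *
for n in('top','side'):
    W=np.load(n+'0.npz')['W']
    m=(W[...,2]>.03)&(W[...,2]<.25)&(W[...,0]>.46)&(W[...,0]<.6)&(W[...,1]<-.16)&(W[...,1]>-.33)
    P=W[m][:,:2]; h=cv2.convexHull((P*1000).astype(np.float32)).reshape(-1,2); print(n,cv2.approxPolyDP(h[:,None],4,True).reshape(-1,2).round().tolist())
rows([(.4713,.0428,.267,23),(.44,-.21,.267,-67)])
```

```text
top [[575.0, -182.0], [495.0, -178.0], [487.0, -184.0], [486.0, -293.0], [498.0, -305.0], [565.0, -298.0], [582.0, -206.0], [581.0, -186.0]]
side [[546.0, -182.0], [519.0, -178.0], [491.0, -182.0], [487.0, -193.0], [495.0, -218.0], [524.0, -231.0], [540.0, -224.0]]
{'rx': 0.15, 'ry': 0.12, 'rz': 0.04, 'x': -0.02, 'y': 0.02, 'z': -9.97} dist 100 mm
{'rx': 0.21, 'ry': -0.03, 'rz': 90.04, 'x': -22.06, 'y': -12.75, 'z': -9.96} dist 274 mm
```

Run:
```python
from p import *
rows([(.45,.0,.27,5),(.44,-.06,.27,-20),(.437,-.209,.27,-80)])
```

```text
{'rx': 0.17, 'ry': 0.09, 'rz': 18.04, 'x': -3.13, 'y': -3.61, 'z': -10.27} dist 113 mm
{'rx': 0.19, 'ry': 0.05, 'rz': 43.04, 'x': -8.26, 'y': -6.88, 'z': -10.27} dist 149 mm
{'rx': 0.22, 'ry': -0.06, 'rz': 103.04, 'x': -21.85, 'y': -12.99, 'z': -10.26} dist 274 mm
```

>>> drive_tool([
  {"rx":0,"ry":0,"rz":0,"x":0,"y":0,"z":-2,"grip":5},
  {"rx":0,"ry":0,"rz":0,"x":0,"y":0,"z":-4.5,"grip":5},
  {"rx":0,"ry":0,"rz":0,"x":0,"y":0,"z":-7.5,"grip":5},
  {"rx":0,"ry":0,"rz":0,"x":0,"y":0,"z":-10,"grip":5},
  {"rx":0,"ry":0,"rz":0,"x":0,"y":0,"z":-10,"grip":5},
])

```text
time_s: 3.75
eef_pos: [0.4727, 0.0437, 0.2692]
ee_rot: [0.552, 0.834, 0.003, 0.004]
wrist_force: [1.0, 0.9, -2.7]
finger_gap: 0.737
finger_force: 46.6
```

>>> drive_tool([
  {"rx":0,"ry":0,"rz":8,"x":-1.5,"y":-1.8,"z":-0.3,"grip":5},
  {"rx":0,"ry":0,"rz":16,"x":-3.1,"y":-3.6,"z":-0.3,"grip":5},
  {"rx":0,"ry":0,"rz":24,"x":-5.6,"y":-5.2,"z":-0.3,"grip":5},
  {"rx":0,"ry":0,"rz":32,"x":-8.3,"y":-6.9,"z":-0.3,"grip":5},
  {"rx":0,"ry":0,"rz":40,"x":-11,"y":-8.1,"z":-0.3,"grip":5},
  {"rx":0,"ry":0,"rz":48,"x":-14,"y":-9.5,"z":-0.3,"grip":5},
  {"rx":0,"ry":0,"rz":56,"x":-17,"y":-10.8,"z":-0.3,"grip":5},
  {"rx":0,"ry":0,"rz":64,"x":-20,"y":-12.2,"z":-0.3,"grip":5},
])

```text
time_s: 4.55
eef_pos: [0.4354, -0.1898, 0.2675]
ee_rot: [0.911, 0.413, -0.001, -0.0]
wrist_force: [0.8, 0.7, -3.5]
finger_gap: 0.738
finger_force: 46.5
```

Run:
```python
from p import *
print(arm.get_state()['eef_pos'])
rows([(.437,-.209,.27,-80),(.437,-.209,.175,-80)])
```

```text
[ 0.43538029 -0.18975859  0.26749979]
{'rx': -0.04, 'ry': 0.06, 'rz': 38.77, 'x': -1.34, 'y': 1.39, 'z': -0.25} dist 19 mm
{'rx': -0.04, 'ry': 0.06, 'rz': 38.77, 'x': -1.33, 'y': 1.4, 'z': 9.25} dist 94 mm
```

>>> drive_tool([
  {"rx":0,"ry":0,"rz":8,"x":-1.3,"y":1.4,"z":0,"grip":5},
  {"rx":0,"ry":0,"rz":16,"x":-1.3,"y":1.4,"z":0,"grip":5},
  {"rx":0,"ry":0,"rz":24,"x":-1.3,"y":1.4,"z":2,"grip":5},
  {"rx":0,"ry":0,"rz":32,"x":-1.3,"y":1.4,"z":4,"grip":5},
  {"rx":0,"ry":0,"rz":38.8,"x":-1.3,"y":1.4,"z":6,"grip":5},
  {"rx":0,"ry":0,"rz":38.8,"x":-1.3,"y":1.4,"z":8,"grip":5},
  {"rx":0,"ry":0,"rz":38.8,"x":-1.3,"y":1.4,"z":8,"grip":5},
  {"rx":0,"ry":0,"rz":38.8,"x":-1.3,"y":1.4,"z":8,"grip":5},
])

```text
time_s: 5.35
eef_pos: [0.4379, -0.2074, 0.1879]
ee_rot: [0.996, 0.09, -0.001, -0.0]
wrist_force: [-0.1, 0.4, -2.3]
finger_gap: 0.741
finger_force: 46.5
```

Run:
```python
from p import *
print(arm.get_state()['eef_pos'])
c=cam('side'); cv2.imwrite('pics/s1.png',cv2.resize(c['frame'][110:260,150:350],None,fx=4,fy=4,interpolation=cv2.INTER_CUBIC))
rows([(.437,-.209,.171,-80)])
```

```text
[ 0.43793147 -0.20742843  0.18789092]
{'rx': 0.01, 'ry': -0.02, 'rz': 0.3, 'x': -0.19, 'y': 0.09, 'z': 1.76} dist 18 mm
```

View pics/s1.png

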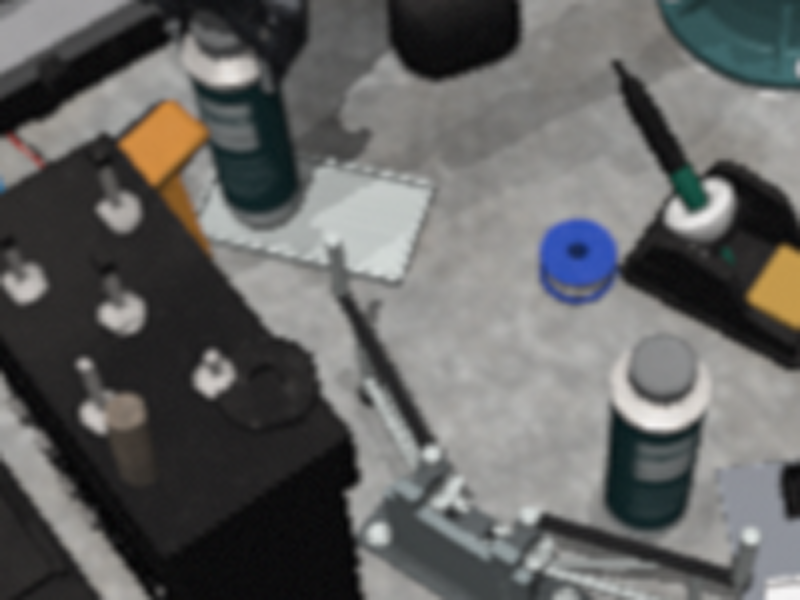

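The can hangs upright over the left part of the tray (crop 265,215) and fits inside the rim. Lowering it.

>>> drive_tool([
  {"rx":0,"ry":0,"rz":0,"x":-0.1,"y":0.1,"z":0.8,"grip":5},
  {"rx":0,"ry":0,"rz":0,"x":-0.1,"y":0.1,"z":1.2,"grip":5},
  {"rx":0,"ry":0,"rz":0,"x":-0.1,"y":0.1,"z":1.5,"grip":5},
  {"rx":0,"ry":0,"rz":0,"x":-0.1,"y":0.1,"z":1.6,"grip":5},
  {"rx":0,"ry":0,"rz":0,"x":-0.1,"y":0.1,"z":1.6,"grip":5},
  {"rx":0,"ry":0,"rz":0,"x":-0.1,"y":0.1,"z":1.6,"grip":5},
])

```text
time_s: 6.0
eef_pos: [0.4379, -0.2089, 0.1724]
ee_rot: [0.996, 0.09, 0.0, 0.0]
wrist_force: [-0.5, 0.2, -3.9]
finger_gap: 0.739
finger_force: 46.5
```

>>> drive_tool([
  {"rx":0,"ry":0,"rz":0,"x":0,"y":0,"z":0.1,"grip":5},
  {"rx":0,"ry":0,"rz":0,"x":0,"y":0,"z":0.2,"grip":5},
  {"rx":0,"ry":0,"rz":0,"x":0,"y":0,"z":0.2,"grip":5},
])

```text
time_s: 6.3
eef_pos: [0.4387, -0.2088, 0.1714]
ee_rot: [0.996, 0.09, 0.001, 0.0]
wrist_force: [-0.5, 1.9, 6.4]
finger_gap: 0.738
finger_force: 47.5
```

Contact. I'll release gradually and rise.

>>> drive_tool([
  {"rx":0,"ry":0,"rz":0,"x":0,"y":0,"z":0,"grip":6.6},
  {"rx":0,"ry":0,"rz":0,"x":0,"y":0,"z":0,"grip":7.2},
  {"rx":0,"ry":0,"rz":0,"x":0,"y":0,"z":0,"grip":8},
  {"rx":0,"ry":0,"rz":0,"x":0,"y":0,"z":0,"grip":8.5},
  {"rx":0,"ry":0,"rz":0,"x":0,"y":0,"z":0,"grip":8.5},
  {"rx":0,"ry":0,"rz":0,"x":0,"y":0,"z":-2.5,"grip":8.5},
  {"rx":0,"ry":0,"rz":0,"x":0,"y":0,"z":-6.5,"grip":8.5},
  {"rx":0,"ry":0,"rz":0,"x":0,"y":0,"z":-11,"grip":8.5},
])

```text
time_s: 7.1
eef_pos: [0.4366, -0.2085, 0.2805]
ee_rot: [0.996, 0.09, -0.002, -0.001]
wrist_force: [0.1, -0.8, 0.7]
finger_gap: 0.993
finger_force: 0.0
```

Run:
```python
from p import *
c=cam('top');W=cloud(c)
m=(W[...,2]>.197)&(W[...,2]<.23)&(W[...,0]>.2)&(W[...,0]<.59)&(W[...,1]<.4)&(W[...,1]>-.3)
n,l,s,ce=cv2.connectedComponentsWithStats(m.astype(np.uint8))
for i in range(1,n):
    if s[i,4]>25: P=W[l==i]; print(s[i],P.min(0).round(3),P.max(0).round(3))
print(arm.get_state()['eef_pos'])
rows([(.45,-.02,.30,-30),(.462,.189,.30,23),(.462,.189,.165,23)])
```

```text
[391 170  19  16 151] [ 0.416 -0.23   0.197] [ 0.454 -0.183  0.219]
[243 240  20  20 308] [0.439 0.168 0.197] [0.483 0.212 0.216]
[ 0.44131789 -0.21020866  0.28812633]
{'rx': 0.57, 'ry': -0.37, 'rz': -49.72, 'x': 4.26, 'y': -18.55, 'z': -1.26} dist 191 mm
{'rx': 0.75, 'ry': -0.09, 'rz': -102.72, 'x': 9.17, 'y': -38.9, 'z': -1.34} dist 400 mm
{'rx': 0.75, 'ry': -0.09, 'rz': -102.72, 'x': 9.04, 'y': -38.99, 'z': 12.16} dist 418 mm
```

>>> drive_tool([
  {"rx":0,"ry":0,"rz":-8.5,"x":0.5,"y":-3,"z":-1.5,"grip":8.5},
  {"rx":0,"ry":0,"rz":-17,"x":1.5,"y":-7,"z":-1.5,"grip":8.5},
  {"rx":0,"ry":0,"rz":-25.5,"x":2.6,"y":-11.5,"z":-1.5,"grip":8.5},
  {"rx":0,"ry":0,"rz":-34,"x":3.8,"y":-16,"z":-1.5,"grip":8.5},
  {"rx":0,"ry":0,"rz":-42.5,"x":4.8,"y":-20.5,"z":-1.5,"grip":8.5},
  {"rx":0,"ry":0,"rz":-51,"x":5.8,"y":-25,"z":-1.5,"grip":8.5},
  {"rx":0,"ry":0,"rz":-59,"x":6.8,"y":-29,"z":-1.5,"grip":8.5},
  {"rx":0,"ry":0,"rz":-67,"x":7.8,"y":-33,"z":-1.5,"grip":8.5},
])

```text
time_s: 7.95
eef_pos: [0.4552, 0.1315, 0.2952]
ee_rot: [0.779, 0.627, 0.0, 0.0]
wrist_force: [0.3, 1.0, 0.6]
finger_gap: 0.998
finger_force: 0.0
```

Run:
```python
from p import *
print(arm.get_state()['eef_pos'])
rows([(.461,.1895,.29,23)])
```

```text
[0.45523263 0.13146724 0.29524693]
{'rx': 0.03, 'ry': 0.01, 'rz': -35.37, 'x': 5.79, 'y': -0.68, 'z': 0.52} dist 59 mm
```

>>> drive_tool([
  {"rx":0,"ry":0,"rz":-8.5,"x":3,"y":-0.3,"z":0,"grip":8.5},
  {"rx":0,"ry":0,"rz":-17,"x":5.8,"y":-0.7,"z":0,"grip":8.5},
  {"rx":0,"ry":0,"rz":-25.5,"x":5.8,"y":-0.7,"z":0,"grip":8.5},
  {"rx":0,"ry":0,"rz":-34,"x":5.8,"y":-0.7,"z":0,"grip":8.5},
  {"rx":0,"ry":0,"rz":-35.4,"x":5.8,"y":-0.7,"z":0,"grip":8.5},
  {"rx":0,"ry":0,"rz":-35.4,"x":5.8,"y":-0.7,"z":0,"grip":8.5},
])

```text
time_s: 8.55
eef_pos: [0.4614, 0.1875, 0.295]
ee_rot: [0.555, 0.832, -0.0, -0.0]
wrist_force: [-0.1, 0.1, -0.4]
finger_gap: 0.994
finger_force: 0.0
```

Run:
```python
from p import *
s=arm.get_state();print(s['eef_pos'],np.round(s['qpos'],2))
W=cloud(cam('wrist'))
m=(W[...,2]>.195)&(W[...,2]<.22); n,l,st,ce=cv2.connectedComponentsWithStats(m.astype(np.uint8))
for i in range(1,n):
    if st[i,4]>100: P=W[l==i]; print(st[i],P.min(0).round(4),P.max(0).round(4))
rows([(.4615,.1895,.165,23)])
```

```text
[0.46139627 0.18754513 0.29500315] [ 0.06  0.3  -0.66  2.04  0.24  0.88 -0.34]
[544 128  16  48 528] [0.623  0.3036 0.195 ] [0.6475 0.3344 0.2081]
[ 258  192   58   58 2581] [0.4411 0.1659 0.195 ] [0.4851 0.2101 0.2117]
[427 375  56  45 923] [0.6575 0.0658 0.195 ] [0.7069 0.1012 0.22  ]
{'rx': -0.02, 'ry': 0.0, 'rz': -0.49, 'x': 0.18, 'y': 0.09, 'z': 13.01} dist 130 mm
```

>>> drive_tool([
  {"rx":0,"ry":0,"rz":-0.5,"x":0.1,"y":0.1,"z":3,"grip":8.5},
  {"rx":0,"ry":0,"rz":-0.5,"x":0.1,"y":0.1,"z":6.5,"grip":8.5},
  {"rx":0,"ry":0,"rz":-0.5,"x":0.1,"y":0.1,"z":10,"grip":8.5},
  {"rx":0,"ry":0,"rz":-0.5,"x":0.1,"y":0.1,"z":12.8,"grip":8.5},
  {"rx":0,"ry":0,"rz":-0.5,"x":0.1,"y":0.1,"z":13,"grip":8.5},
  {"rx":0,"ry":0,"rz":-0.5,"x":0.1,"y":0.1,"z":13,"grip":7.2},
  {"rx":0,"ry":0,"rz":-0.5,"x":0.1,"y":0.1,"z":13,"grip":6},
  {"rx":0,"ry":0,"rz":-0.5,"x":0.1,"y":0.1,"z":13,"grip":5},
])

```text
time_s: 9.4
eef_pos: [0.4628, 0.1896, 0.1668]
ee_rot: [0.551, 0.835, 0.001, 0.001]
wrist_force: [0.3, -0.3, 0.5]
finger_gap: 0.74
finger_force: 45.4
```

>>> drive_tool([
  {"rx":0,"ry":0,"rz":0,"x":0,"y":0,"z":0,"grip":5},
  {"rx":0,"ry":0,"rz":0,"x":0,"y":0,"z":0,"grip":5},
  {"rx":0,"ry":0,"rz":0,"x":0,"y":0,"z":0,"grip":5},
])

```text
time_s: 9.7
eef_pos: [0.4628, 0.1897, 0.1667]
ee_rot: [0.551, 0.835, 0.001, 0.001]
wrist_force: [-1.6, -1.0, 6.9]
finger_gap: 0.74
finger_force: 46.0
```

>>> drive_tool([
  {"rx":0,"ry":0,"rz":0,"x":0,"y":0,"z":-2,"grip":5},
  {"rx":0,"ry":0,"rz":0,"x":0,"y":0,"z":-4.5,"grip":5},
  {"rx":0,"ry":0,"rz":0,"x":0,"y":0,"z":-7.5,"grip":5},
  {"rx":0,"ry":0,"rz":0,"x":0,"y":0,"z":-10,"grip":5},
  {"rx":0,"ry":0,"rz":0,"x":0,"y":0,"z":-10,"grip":5},
])

```text
time_s: 10.2
eef_pos: [0.4638, 0.1903, 0.2681]
ee_rot: [0.551, 0.835, 0.003, 0.002]
wrist_force: [0.9, 0.9, -4.7]
finger_gap: 0.741
finger_force: 47.4
```

Run:
```python
from p import *
s=arm.get_state();print(s['eef_pos'],np.round(s['qpos'],2))
rows([(.445,-.05,.275,23),(.411,-.136,.275,23)])
```

```text
[0.46378466 0.190271   0.26808263] [ 0.04  0.34 -0.66  2.07  0.28  0.82 -0.38]
{'rx': 0.42, 'ry': 0.01, 'rz': 0.15, 'x': -21.35, 'y': -11.17, 'z': -0.77} dist 241 mm
{'rx': 0.42, 'ry': 0.01, 'rz': 0.15, 'x': -27.92, 'y': -17.68, 'z': -0.81} dist 331 mm
```

>>> drive_tool([
  {"rx":0,"ry":0,"rz":0,"x":-3,"y":-1.6,"z":-0.8,"grip":5},
  {"rx":0,"ry":0,"rz":0,"x":-7,"y":-3.7,"z":-0.8,"grip":5},
  {"rx":0,"ry":0,"rz":0,"x":-11.5,"y":-6,"z":-0.8,"grip":5},
  {"rx":0,"ry":0,"rz":0,"x":-16,"y":-8.4,"z":-0.8,"grip":5},
  {"rx":0,"ry":0,"rz":0,"x":-20,"y":-10.6,"z":-0.8,"grip":5},
  {"rx":0,"ry":0,"rz":0,"x":-23.5,"y":-13.3,"z":-0.8,"grip":5},
  {"rx":0,"ry":0,"rz":0,"x":-26,"y":-16,"z":-0.8,"grip":5},
  {"rx":0,"ry":0,"rz":0,"x":-27.7,"y":-17.6,"z":-0.8,"grip":5},
])

```text
time_s: 11.0
eef_pos: [0.4057, -0.1378, 0.2713]
ee_rot: [0.552, 0.834, -0.002, -0.002]
wrist_force: [0.3, 0.2, -5.1]
finger_gap: 0.737
finger_force: 47.4
```

>>> drive_tool([
  {"rx":0,"ry":0,"rz":0,"x":0,"y":0,"z":2,"grip":5},
  {"rx":0,"ry":0,"rz":0,"x":0,"y":0,"z":4,"grip":5},
  {"rx":0,"ry":0,"rz":0,"x":0,"y":0,"z":6,"grip":5},
  {"rx":0,"ry":0,"rz":0,"x":0,"y":0,"z":7.5,"grip":5},
  {"rx":0,"ry":0,"rz":0,"x":0,"y":0,"z":7.5,"grip":5},
  {"rx":0,"ry":0,"rz":0,"x":0,"y":0,"z":7.5,"grip":5},
])

```text
time_s: 11.6
eef_pos: [0.4085, -0.1345, 0.1975]
ee_rot: [0.55, 0.835, -0.0, -0.001]
wrist_force: [0.3, 0.3, -5.0]
finger_gap: 0.738
finger_force: 47.5
```

Run:
```python
from p import *
s=arm.get_state();print(s['eef_pos'],np.round(s['qpos'],2))
c=cam('side'); cv2.imwrite('pics/s2.png',cv2.resize(c['frame'][90:210,150:310],None,fx=5,fy=5,interpolation=cv2.INTER_CUBIC))
W=cloud(c)
m=(W[...,2]>.16)&(W[...,2]<.187)&(W[...,0]>.37)&(W[...,0]<.478)&(W[...,1]>-.26)&(W[...,1]<-.17); print('A',W[m].min(0),W[m].max(0))
rows([(.411,-.137,.172,23)])
```

```text
[ 0.40850029 -0.13446898  0.19753596] [ 0.63  0.34 -0.51  2.27  0.29  0.59  0.3 ]
A [ 0.40563637 -0.23784423  0.16037349] [ 0.47118686 -0.17251164  0.18693271]
{'rx': -0.0, 'ry': -0.02, 'rz': 0.2, 'x': -0.29, 'y': 0.07, 'z': 2.62} dist 26 mm
```

View pics/s2.png

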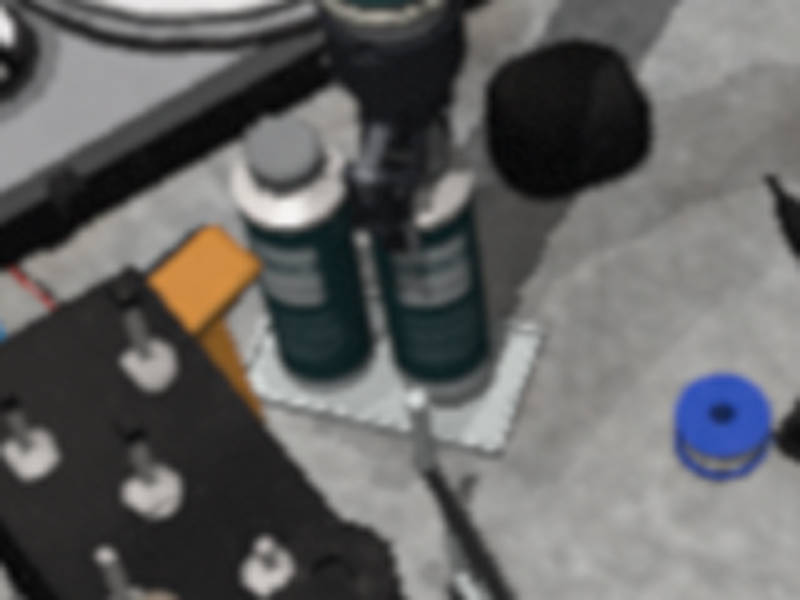

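Can A stands at (320,290) inside the tray. Can B hangs at (440,310) over its right half and still has room to the rim. Lowering it.

>>> drive_tool([
  {"rx":0,"ry":0,"rz":0,"x":0.1,"y":0.1,"z":1,"grip":5},
  {"rx":0,"ry":0,"rz":0,"x":0.1,"y":0.1,"z":1.8,"grip":5},
  {"rx":0,"ry":0,"rz":0,"x":0.1,"y":0.1,"z":2.2,"grip":5},
  {"rx":0,"ry":0,"rz":0,"x":0.1,"y":0.1,"z":2.5,"grip":5},
  {"rx":0,"ry":0,"rz":0,"x":0.1,"y":0.1,"z":2.6,"grip":5},
  {"rx":0,"ry":0,"rz":0,"x":0.1,"y":0.1,"z":2.6,"grip":5},
  {"rx":0,"ry":0,"rz":0,"x":0.1,"y":0.1,"z":2.6,"grip":5},
])

```text
time_s: 12.35
eef_pos: [0.41, -0.1334, 0.1724]
ee_rot: [0.551, 0.835, 0.0, 0.0]
wrist_force: [0.1, -0.6, -5.1]
finger_gap: 0.736
finger_force: 47.4
```

>>> drive_tool([
  {"rx":0,"ry":0,"rz":0,"x":0,"y":0,"z":0.15,"grip":5},
  {"rx":0,"ry":0,"rz":0,"x":0,"y":0,"z":0.3,"grip":5},
  {"rx":0,"ry":0,"rz":0,"x":0,"y":0,"z":0.3,"grip":5},
])

```text
time_s: 12.65
eef_pos: [0.4105, -0.1336, 0.1709]
ee_rot: [0.551, 0.835, -0.001, 0.001]
wrist_force: [-3.6, 0.6, 11.7]
finger_gap: 0.739
finger_force: 49.3
```

>>> drive_tool([
  {"rx":0,"ry":0,"rz":0,"x":0,"y":0,"z":0,"grip":6.6},
  {"rx":0,"ry":0,"rz":0,"x":0,"y":0,"z":0,"grip":7.2},
  {"rx":0,"ry":0,"rz":0,"x":0,"y":0,"z":0,"grip":8},
  {"rx":0,"ry":0,"rz":0,"x":0,"y":0,"z":0,"grip":8.5},
  {"rx":0,"ry":0,"rz":0,"x":0,"y":0,"z":0,"grip":8.5},
  {"rx":0,"ry":0,"rz":0,"x":0,"y":0,"z":-2.5,"grip":8.5},
  {"rx":0,"ry":0,"rz":0,"x":0,"y":0,"z":-6.5,"grip":8.5},
  {"rx":0,"ry":0,"rz":0,"x":0,"y":0,"z":-10,"grip":8.5},
])

```text
time_s: 13.45
eef_pos: [0.4096, -0.1331, 0.2703]
ee_rot: [0.55, 0.835, 0.0, -0.001]
wrist_force: [0.1, -0.8, 0.4]
finger_gap: 0.992
finger_force: 0.0
```

>>> drive_tool([
  {"rx":0,"ry":0,"rz":0,"x":0,"y":0,"z":0,"grip":8.5},
  {"rx":0,"ry":0,"rz":0,"x":0,"y":0,"z":0,"grip":4},
])

```text
time_s: 13.65
eef_pos: [0.41, -0.1337, 0.2698]
ee_rot: [0.551, 0.835, -0.0, 0.001]
wrist_force: [-0.7, -0.9, -0.7]
finger_gap: 0.851
finger_force: 0.0
```

Run:
```python
from p import *
s=arm.get_state();print(s['eef_pos'],np.round(s['qpos'],2))
rows([(.5095,-.05,.26,25),(.5095,-.05,.167,25)])
```

```text
[ 0.40998506 -0.13367478  0.2697529 ] [ 0.71  0.22 -0.58  2.2   0.18  0.76  0.42]
{'rx': 0.05, 'ry': 0.09, 'rz': -1.83, 'x': 3.78, 'y': 12.44, 'z': 0.98} dist 130 mm
{'rx': 0.05, 'ry': 0.09, 'rz': -1.83, 'x': 3.79, 'y': 12.43, 'z': 10.28} dist 166 mm
```

>>> drive_tool([
  {"rx":0,"ry":0,"rz":-1.8,"x":1.3,"y":4.1,"z":0,"grip":4},
  {"rx":0,"ry":0,"rz":-1.8,"x":2.5,"y":8.3,"z":0,"grip":4},
  {"rx":0,"ry":0,"rz":-1.8,"x":3.8,"y":12.4,"z":0,"grip":4},
  {"rx":0,"ry":0,"rz":-1.8,"x":3.8,"y":12.4,"z":3,"grip":4},
  {"rx":0,"ry":0,"rz":-1.8,"x":3.8,"y":12.4,"z":3,"grip":4},
  {"rx":0,"ry":0,"rz":-1.8,"x":3.8,"y":12.4,"z":3,"grip":4},
])

```text
time_s: 14.25
eef_pos: [0.5068, -0.05, 0.2374]
ee_rot: [0.537, 0.843, -0.001, -0.002]
wrist_force: [0.4, 0.6, 0.1]
finger_gap: 0.469
finger_force: 0.0
```

Run:
```python
from p import *
s=arm.get_state();print(s['eef_pos'],np.round(s['qpos'],2))
W=cloud(cam('wrist'))
m=(W[...,2]>.15)&(W[...,2]<.19)&(np.hypot(W[...,0]-.509,W[...,1]+.05)<.025); P=W[m]; print(m.sum(),P.min(0),P.max(0))
rows([(.5095,-.05,.167,25)])
```

```text
[ 0.50682749 -0.04997477  0.23743931] [ 0.46  0.38 -0.57  2.08  0.3   0.77  0.14]
481 [ 0.5039869  -0.05722966  0.15007221] [ 0.51540146 -0.04552433  0.18826871]
{'rx': -0.16, 'ry': -0.06, 'rz': -0.05, 'x': -0.07, 'y': 0.21, 'z': 7.14} dist 71 mm
```

>>> drive_tool([
  {"rx":0,"ry":0,"rz":0,"x":-0.2,"y":0.2,"z":2.5,"grip":4},
  {"rx":0,"ry":0,"rz":0,"x":-0.2,"y":0.2,"z":5,"grip":4},
  {"rx":0,"ry":0,"rz":0,"x":-0.2,"y":0.2,"z":7.1,"grip":4},
  {"rx":0,"ry":0,"rz":0,"x":-0.2,"y":0.2,"z":7.1,"grip":2},
  {"rx":0,"ry":0,"rz":0,"x":-0.2,"y":0.2,"z":7.1,"grip":0.5},
  {"rx":0,"ry":0,"rz":0,"x":-0.2,"y":0.2,"z":7.1,"grip":0.5},
  {"rx":0,"ry":0,"rz":0,"x":-0.2,"y":0.2,"z":7.1,"grip":0.5},
  {"rx":0,"ry":0,"rz":0,"x":-0.2,"y":0.2,"z":7.1,"grip":0.5},
], squeeze=30)

```text
time_s: 15.1
eef_pos: [0.5111, -0.0519, 0.169]
ee_rot: [0.538, 0.843, -0.001, 0.0]
wrist_force: [-1.5, -3.1, 0.6]
finger_gap: 0.133
finger_force: 29.9
```

```bash
cat >> p.py <<'E'
def arc(h,sgn,end,n,st=None,q0=0):
    # rotate TCP about hinge h to leg direction `end` (deg) from present, n steps, tool yaw tracking
    st=st or arm.get_state(); p=np.array(st['eef_pos']); d=p[:2]-h; a0=np.degrees(np.arctan2(d[1],d[0])); r=np.hypot(*d)
    M=T(st); yaw=np.degrees(np.arctan2(M[1,1],M[0,1])); print('dir',a0,'r',r,'yaw',yaw)
    D=(end-a0)*1.0; D=(D+180)%360-180; w=[]
    for i in range(1,n+1):
        a=a0+D*i/n; w.append((h[0]+r*np.cos(np.radians(a)),h[1]+r*np.sin(np.radians(a)),p[2],yaw+D*i/n))
    rows(w)
E
python3 - <<'E'
from p import *
arc(np.array((.5695,.0813)),-1,-179,8)
E
```

```text
dir -113.66869929119201 r 0.1453932993158323 yaw 24.924395352808734
{'rx': -0.05, 'ry': 0.09, 'rz': 8.17, 'x': 1.65, 'y': -1.26, 'z': -0.0} dist 21 mm
{'rx': -0.05, 'ry': 0.1, 'rz': 16.33, 'x': 3.45, 'y': -2.26, 'z': -0.0} dist 41 mm
{'rx': -0.04, 'ry': 0.1, 'rz': 24.5, 'x': 5.39, 'y': -3.01, 'z': -0.01} dist 62 mm
{'rx': -0.03, 'ry': 0.1, 'rz': 32.67, 'x': 7.41, 'y': -3.47, 'z': -0.01} dist 82 mm
{'rx': -0.02, 'ry': 0.11, 'rz': 40.83, 'x': 9.47, 'y': -3.63, 'z': -0.01} dist 101 mm
{'rx': -0.02, 'ry': 0.11, 'rz': 49.0, 'x': 11.54, 'y': -3.51, 'z': -0.01} dist 121 mm
{'rx': -0.01, 'ry': 0.11, 'rz': 57.16, 'x': 13.56, 'y': -3.09, 'z': -0.02} dist 139 mm
{'rx': -0.0, 'ry': 0.11, 'rz': 65.33, 'x': 15.51, 'y': -2.39, 'z': -0.02} dist 157 mm
```

>>> drive_tool([
  {"rx":0,"ry":0,"rz":4,"x":0.8,"y":-0.65,"z":0,"grip":0.5},
  {"rx":0,"ry":0,"rz":8.2,"x":1.65,"y":-1.25,"z":0,"grip":0.5},
  {"rx":0,"ry":0,"rz":12.2,"x":2.5,"y":-1.8,"z":0,"grip":0.5},
  {"rx":0,"ry":0,"rz":16.3,"x":3.45,"y":-2.26,"z":0,"grip":0.5},
  {"rx":0,"ry":0,"rz":20.4,"x":4.4,"y":-2.65,"z":0,"grip":0.5},
  {"rx":0,"ry":0,"rz":24.5,"x":5.4,"y":-3,"z":0,"grip":0.5},
  {"rx":0,"ry":0,"rz":28.6,"x":6.4,"y":-3.27,"z":0,"grip":0.5},
  {"rx":0,"ry":0,"rz":32.7,"x":7.4,"y":-3.47,"z":0,"grip":0.5},
])

```text
time_s: 15.9
eef_pos: [0.4488, 0.002, 0.1689]
ee_rot: [0.754, 0.657, 0.0, 0.0]
wrist_force: [0.5, -1.8, -2.6]
finger_gap: 0.129
finger_force: 29.6
```

Run:
```python
from p import *
print(np.round(arm.get_state()['qpos'],2))
arc(np.array((.5705,.0813)),-1,-179,8)
```

```text
[ 0.18  0.39 -0.36  2.27  0.28  0.52 -0.53]
dir -146.93021647634393 r 0.1452590132154221 yaw -7.894557403061402
{'rx': 0.07, 'ry': -0.0, 'rz': 4.01, 'x': 0.79, 'y': -0.64, 'z': -0.0} dist 10 mm
{'rx': 0.07, 'ry': -0.01, 'rz': 8.02, 'x': 1.62, 'y': -1.22, 'z': -0.0} dist 20 mm
{'rx': 0.07, 'ry': -0.01, 'rz': 12.03, 'x': 2.49, 'y': -1.74, 'z': -0.0} dist 30 mm
{'rx': 0.07, 'ry': -0.01, 'rz': 16.03, 'x': 3.4, 'y': -2.2, 'z': -0.0} dist 41 mm
{'rx': 0.07, 'ry': -0.01, 'rz': 20.04, 'x': 4.34, 'y': -2.6, 'z': -0.0} dist 51 mm
{'rx': 0.06, 'ry': -0.02, 'rz': 24.05, 'x': 5.3, 'y': -2.93, 'z': -0.0} dist 61 mm
{'rx': 0.06, 'ry': -0.02, 'rz': 28.06, 'x': 6.28, 'y': -3.19, 'z': -0.0} dist 70 mm
{'rx': 0.06, 'ry': -0.02, 'rz': 32.07, 'x': 7.28, 'y': -3.38, 'z': -0.0} dist 80 mm
```

>>> drive_tool([
  {"rx":0,"ry":0,"rz":4,"x":0.8,"y":-0.65,"z":0,"grip":0.5},
  {"rx":0,"ry":0,"rz":8,"x":1.6,"y":-1.2,"z":0,"grip":0.5},
  {"rx":0,"ry":0,"rz":12,"x":2.5,"y":-1.75,"z":0,"grip":0.5},
  {"rx":0,"ry":0,"rz":16,"x":3.4,"y":-2.2,"z":0,"grip":0.5},
  {"rx":0,"ry":0,"rz":20,"x":4.35,"y":-2.6,"z":0,"grip":0.5},
  {"rx":0,"ry":0,"rz":24,"x":5.3,"y":-2.93,"z":0,"grip":0.5},
  {"rx":0,"ry":0,"rz":28,"x":6.3,"y":-3.2,"z":0,"grip":0.5},
  {"rx":0,"ry":0,"rz":31,"x":7.05,"y":-3.35,"z":0,"grip":0.5},
])

```text
time_s: 16.7
eef_pos: [0.4261, 0.0732, 0.1689]
ee_rot: [0.902, 0.432, -0.0, 0.003]
wrist_force: [7.1, -24.9, 1.1]
finger_gap: 0.127
finger_force: 30.6
```

Run:
```python
from p import *
s=arm.get_state(); print(np.round(s['qpos'],2),s['wrist_force'])
arc(np.array((.5705,.0813)),-1,-181,2)
```

```text
[-0.12  0.37 -0.2   2.31  0.17  0.48 -1.13] [  7.0777001  -24.89522787   1.1066671 ]
dir -176.7994384578227 r 0.14467169242369035 yaw -38.815500478615235
{'rx': 0.24, 'ry': 0.16, 'rz': 2.1, 'x': 0.4, 'y': -0.35, 'z': -0.0} dist 5 mm
{'rx': 0.24, 'ry': 0.16, 'rz': 4.2, 'x': 0.81, 'y': -0.68, 'z': -0.01} dist 11 mm
```

The 25 N against the motion means the leg is on its stop. I'll release it and go to the left pin.

>>> drive_tool([
  {"rx":0,"ry":0,"rz":0,"x":-0.2,"y":0.15,"z":0,"grip":0.5},
  {"rx":0,"ry":0,"rz":0,"x":-0.2,"y":0.15,"z":0,"grip":2.5},
  {"rx":0,"ry":0,"rz":0,"x":-0.2,"y":0.15,"z":0,"grip":4},
  {"rx":0,"ry":0,"rz":0,"x":-0.2,"y":0.15,"z":0,"grip":4},
  {"rx":0,"ry":0,"rz":0,"x":-0.2,"y":0.15,"z":0,"grip":4},
  {"rx":0,"ry":0,"rz":0,"x":-0.2,"y":0.15,"z":-3,"grip":4},
  {"rx":0,"ry":0,"rz":0,"x":-0.2,"y":0.15,"z":-7,"grip":4},
  {"rx":0,"ry":0,"rz":0,"x":-0.2,"y":0.15,"z":-7,"grip":4},
])

```text
time_s: 17.5
eef_pos: [0.4281, 0.075, 0.2423]
ee_rot: [0.901, 0.433, 0.005, 0.001]
wrist_force: [1.2, 0.2, 0.1]
finger_gap: 0.471
finger_force: 0.0
```

Run:
```python
from p import *
s=arm.get_state(); print(s['eef_pos'],np.round(s['qpos'],2))
rows([(.5195,.2965,.24,-10)])
for n in('top','side'):
    W=cloud(cam(n)); m=(W[...,2]>.184)&(W[...,2]<.192)&(np.hypot(W[...,0]-.425,W[...,1]-.077)<.03); print(n,m.sum(),W[m].mean(0) if m.any() else '')
```

```text
[0.42811088 0.07496526 0.2422835 ] [-0.06  0.24 -0.25  2.24  0.1   0.67 -1.06]
{'rx': 0.44, 'ry': -0.36, 'rz': -28.7, 'x': 23.0, 'y': -6.72, 'z': 0.37} dist 240 mm
top 0 
side 13 [0.4260776  0.07344164 0.18632685]
```

>>> drive_tool([
  {"rx":0,"ry":0,"rz":-5,"x":4,"y":-1.2,"z":0,"grip":4},
  {"rx":0,"ry":0,"rz":-10,"x":8,"y":-2.4,"z":0,"grip":4},
  {"rx":0,"ry":0,"rz":-15,"x":12,"y":-3.6,"z":0,"grip":4},
  {"rx":0,"ry":0,"rz":-20,"x":16,"y":-4.8,"z":0,"grip":4},
  {"rx":0,"ry":0,"rz":-25,"x":20,"y":-6,"z":0,"grip":4},
  {"rx":0,"ry":0,"rz":-28.7,"x":23,"y":-6.7,"z":0,"grip":4},
  {"rx":0,"ry":0,"rz":-28.7,"x":23,"y":-6.7,"z":0,"grip":4},
  {"rx":0,"ry":0,"rz":-28.7,"x":23,"y":-6.7,"z":0,"grip":4},
])

```text
time_s: 18.4
eef_pos: [0.5155, 0.295, 0.2364]
ee_rot: [0.766, 0.643, -0.002, -0.0]
wrist_force: [-0.5, -0.7, -0.5]
finger_gap: 0.467
finger_force: 0.0
```

Run:
```python
from p import *
s=arm.get_state();print(s['eef_pos'],np.round(s['qpos'],2))
W=cloud(cam('wrist'))
m=(W[...,2]>.15)&(W[...,2]<.19)&(np.hypot(W[...,0]-.519,W[...,1]-.296)<.025); P=W[m]; print(m.sum(),P.min(0),P.max(0)); c=(P.min(0)+P.max(0))/2
rows([(c[0],c[1],.168,-10)])
```

```text
[0.51546415 0.29495537 0.23637781] [-0.32  0.46 -0.38  1.9   0.23  0.82 -0.99]
485 [0.51327538 0.29074816 0.15017798] [0.52507325 0.302391   0.18797457]
{'rx': -0.16, 'ry': 0.18, 'rz': -0.04, 'x': 0.37, 'y': 0.34, 'z': 6.85} dist 69 mm
```

>>> drive_tool([
  {"rx":0,"ry":0,"rz":0,"x":0.2,"y":0.3,"z":2.5,"grip":4},
  {"rx":0,"ry":0,"rz":0,"x":0.2,"y":0.3,"z":5,"grip":4},
  {"rx":0,"ry":0,"rz":0,"x":0.2,"y":0.3,"z":6.8,"grip":4},
  {"rx":0,"ry":0,"rz":0,"x":0.2,"y":0.3,"z":6.8,"grip":2},
  {"rx":0,"ry":0,"rz":0,"x":0.2,"y":0.3,"z":6.8,"grip":0.5},
  {"rx":0,"ry":0,"rz":0,"x":0.2,"y":0.3,"z":6.8,"grip":0.5},
  {"rx":0,"ry":0,"rz":0,"x":0.2,"y":0.3,"z":6.8,"grip":0.5},
  {"rx":0,"ry":0,"rz":0,"x":0.2,"y":0.3,"z":6.8,"grip":0.5},
])

```text
time_s: 19.25
eef_pos: [0.5195, 0.2951, 0.1702]
ee_rot: [0.766, 0.642, -0.001, 0.0]
wrist_force: [0.0, -2.0, -6.1]
finger_gap: 0.132
finger_force: 29.6
```

Run:
```python
from p import *
arc(np.array((.5675,.16)),1,147,8)
```

```text
dir 109.54811709915124 r 0.1433638960244151 yaw -10.053937030388077
{'rx': -0.03, 'ry': 0.11, 'rz': -4.68, 'x': -0.62, 'y': -0.99, 'z': 0.0} dist 12 mm
{'rx': -0.03, 'ry': 0.11, 'rz': -9.36, 'x': -1.32, 'y': -1.93, 'z': 0.0} dist 23 mm
{'rx': -0.04, 'ry': 0.11, 'rz': -14.04, 'x': -2.09, 'y': -2.81, 'z': 0.01} dist 35 mm
{'rx': -0.04, 'ry': 0.11, 'rz': -18.73, 'x': -2.93, 'y': -3.63, 'z': 0.01} dist 47 mm
{'rx': -0.05, 'ry': 0.11, 'rz': -23.41, 'x': -3.84, 'y': -4.37, 'z': 0.01} dist 58 mm
{'rx': -0.05, 'ry': 0.11, 'rz': -28.09, 'x': -4.8, 'y': -5.04, 'z': 0.01} dist 70 mm
{'rx': -0.06, 'ry': 0.11, 'rz': -32.77, 'x': -5.82, 'y': -5.62, 'z': 0.01} dist 81 mm
{'rx': -0.06, 'ry': 0.1, 'rz': -37.45, 'x': -6.88, 'y': -6.12, 'z': 0.02} dist 92 mm
```

>>> drive_tool([
  {"rx":0,"ry":0,"rz":-4.7,"x":-0.62,"y":-1,"z":0,"grip":0.5},
  {"rx":0,"ry":0,"rz":-9.4,"x":-1.33,"y":-1.95,"z":0,"grip":0.5},
  {"rx":0,"ry":0,"rz":-14,"x":-2.1,"y":-2.84,"z":0,"grip":0.5},
  {"rx":0,"ry":0,"rz":-18.7,"x":-2.95,"y":-3.66,"z":0,"grip":0.5},
  {"rx":0,"ry":0,"rz":-23.4,"x":-3.87,"y":-4.4,"z":0,"grip":0.5},
  {"rx":0,"ry":0,"rz":-28.1,"x":-4.85,"y":-5.08,"z":0,"grip":0.5},
  {"rx":0,"ry":0,"rz":-32.8,"x":-5.88,"y":-5.67,"z":0,"grip":0.5},
  {"rx":0,"ry":0,"rz":-37.4,"x":-6.95,"y":-6.18,"z":0,"grip":0.5},
])

```text
time_s: 20.05
eef_pos: [0.4469, 0.2381, 0.1702]
ee_rot: [0.518, 0.855, 0.0, 0.0]
wrist_force: [2.1, -1.1, -10.5]
finger_gap: 0.126
finger_force: 29.3
```

Run:
```python
from p import *
arc(np.array((.5675,.16)),1,183,8)
```

```text
dir 147.06643767292903 r 0.1436724594503094 yaw 27.57537393238134
{'rx': 0.03, 'ry': 0.02, 'rz': -4.49, 'x': -0.59, 'y': -0.96, 'z': -0.0} dist 11 mm
{'rx': 0.03, 'ry': 0.02, 'rz': -8.98, 'x': -1.26, 'y': -1.87, 'z': -0.0} dist 23 mm
{'rx': 0.03, 'ry': 0.02, 'rz': -13.48, 'x': -1.99, 'y': -2.72, 'z': -0.0} dist 34 mm
{'rx': 0.03, 'ry': 0.03, 'rz': -17.97, 'x': -2.79, 'y': -3.51, 'z': -0.0} dist 45 mm
{'rx': 0.03, 'ry': 0.03, 'rz': -22.46, 'x': -3.65, 'y': -4.24, 'z': -0.0} dist 56 mm
{'rx': 0.03, 'ry': 0.03, 'rz': -26.95, 'x': -4.56, 'y': -4.9, 'z': -0.0} dist 67 mm
{'rx': 0.03, 'ry': 0.03, 'rz': -31.44, 'x': -5.53, 'y': -5.48, 'z': -0.0} dist 78 mm
{'rx': 0.03, 'ry': 0.03, 'rz': -35.93, 'x': -6.53, 'y': -5.99, 'z': -0.0} dist 89 mm
```

>>> drive_tool([
  {"rx":0,"ry":0,"rz":-4.5,"x":-0.6,"y":-0.97,"z":0,"grip":0.5},
  {"rx":0,"ry":0,"rz":-9,"x":-1.27,"y":-1.88,"z":0,"grip":0.5},
  {"rx":0,"ry":0,"rz":-13.5,"x":-2,"y":-2.74,"z":0,"grip":0.5},
  {"rx":0,"ry":0,"rz":-18,"x":-2.8,"y":-3.54,"z":0,"grip":0.5},
  {"rx":0,"ry":0,"rz":-22.5,"x":-3.67,"y":-4.27,"z":0,"grip":0.5},
  {"rx":0,"ry":0,"rz":-27,"x":-4.6,"y":-4.93,"z":0,"grip":0.5},
  {"rx":0,"ry":0,"rz":-31.4,"x":-5.56,"y":-5.52,"z":0,"grip":0.5},
  {"rx":0,"ry":0,"rz":-35,"x":-6.4,"y":-5.94,"z":0,"grip":0.5},
])

```text
time_s: 20.85
eef_pos: [0.4239, 0.1544, 0.1702]
ee_rot: [0.237, 0.971, 0.001, 0.0]
wrist_force: [2.8, 1.7, -12.9]
finger_gap: 0.125
finger_force: 29.3
```

Run:
```python
from p import *
s=arm.get_state(); print(np.round(s['qpos'],2),s['wrist_force'])
arc(np.array((.5675,.16)),1,185,2)
```

```text
[ 0.11  0.46 -0.72  2.25  0.54  0.6   0.08] [  2.78340367   1.68518172 -12.87592001]
dir -177.77569500576527 r 0.14372286539863738 yaw 62.550364700862
{'rx': 0.09, 'ry': 0.02, 'rz': -1.39, 'x': -0.18, 'y': -0.3, 'z': -0.0} dist 3 mm
{'rx': 0.09, 'ry': 0.02, 'rz': -2.78, 'x': -0.36, 'y': -0.6, 'z': -0.0} dist 7 mm
```

Not yet against the stop, so I push a little further.

>>> drive_tool([
  {"rx":0,"ry":0,"rz":-1.4,"x":-0.18,"y":-0.3,"z":0.1,"grip":0.5},
  {"rx":0,"ry":0,"rz":-1.4,"x":-0.25,"y":-0.45,"z":0.1,"grip":0.5},
  {"rx":0,"ry":0,"rz":-1.4,"x":-0.25,"y":-0.45,"z":0.1,"grip":0.5},
])

```text
time_s: 21.15
eef_pos: [0.4241, 0.1516, 0.1701]
ee_rot: [0.227, 0.974, 0.002, 0.001]
wrist_force: [-1.6, 3.1, -2.2]
finger_gap: 0.128
finger_force: 30.6
```

>>> drive_tool([
  {"rx":0,"ry":0,"rz":-1,"x":-0.18,"y":-0.3,"z":0,"grip":0.5},
  {"rx":0,"ry":0,"rz":-1,"x":-0.18,"y":-0.3,"z":0,"grip":0.5},
])

```text
time_s: 21.35
eef_pos: [0.4242, 0.1515, 0.1701]
ee_rot: [0.217, 0.976, 0.005, 0.0]
wrist_force: [-3.3, 10.6, -5.0]
finger_gap: 0.128
finger_force: 30.6
```

On the stop. Releasing, rising and looking.

>>> drive_tool([
  {"rx":0,"ry":0,"rz":1,"x":0.15,"y":0.3,"z":0,"grip":0.5},
  {"rx":0,"ry":0,"rz":1,"x":0.15,"y":0.3,"z":0,"grip":2.5},
  {"rx":0,"ry":0,"rz":1,"x":0.15,"y":0.3,"z":0,"grip":4},
  {"rx":0,"ry":0,"rz":1,"x":0.15,"y":0.3,"z":0,"grip":4},
  {"rx":0,"ry":0,"rz":1,"x":0.15,"y":0.3,"z":0,"grip":4},
  {"rx":0,"ry":0,"rz":1,"x":0.15,"y":0.3,"z":-3,"grip":4},
  {"rx":0,"ry":0,"rz":1,"x":0.15,"y":0.3,"z":-7,"grip":4},
  {"rx":0,"ry":0,"rz":1,"x":0.15,"y":0.3,"z":-12,"grip":4},
])

```text
time_s: 22.15
eef_pos: [0.4227, 0.1483, 0.2893]
ee_rot: [0.227, 0.974, -0.001, -0.002]
wrist_force: [1.3, 0.0, -0.8]
finger_gap: 0.467
finger_force: 0.0
```

Run:
```python
from p import *
s=arm.get_state(); print(s['eef_pos'],np.round(s['qpos'],2))
rows([(.40,.335,.33,30)])
```

```text
[0.42272751 0.1482787  0.28930748] [ 0.31  0.28 -0.9   2.13  0.29  0.86  0.36]
{'rx': -0.22, 'ry': -0.16, 'rz': 33.79, 'x': 10.3, 'y': 15.74, 'z': -4.08} dist 192 mm
```

>>> drive_tool([
  {"rx":0,"ry":0,"rz":5,"x":1.5,"y":2.4,"z":-2,"grip":6},
  {"rx":0,"ry":0,"rz":10,"x":3.5,"y":5.4,"z":-4,"grip":6},
  {"rx":0,"ry":0,"rz":15,"x":5.8,"y":8.8,"z":-4,"grip":6},
  {"rx":0,"ry":0,"rz":20,"x":8,"y":12.2,"z":-4,"grip":6},
  {"rx":0,"ry":0,"rz":25,"x":10.3,"y":15.7,"z":-4,"grip":6},
  {"rx":0,"ry":0,"rz":30,"x":10.3,"y":15.7,"z":-4,"grip":6},
  {"rx":0,"ry":0,"rz":33.8,"x":10.3,"y":15.7,"z":-4,"grip":6},
  {"rx":0,"ry":0,"rz":33.8,"x":10.3,"y":15.7,"z":-4,"grip":6},
])

```text
time_s: 22.95
eef_pos: [0.4007, 0.3357, 0.3291]
ee_rot: [0.5, 0.866, -0.0, 0.0]
wrist_force: [-0.8, 1.0, 1.0]
finger_gap: 0.702
finger_force: 0.0
```

```bash
cat >> m.py <<'E'
def parts2(W,f):
    m=(W[...,2]>.0075)&(W[...,2]<.045)&(W[...,0]>.28)&(W[...,0]<.56)&(W[...,1]>.22)&(W[...,1]<.5)
    m=cv2.morphologyEx(m.astype(np.uint8),cv2.MORPH_CLOSE,np.ones((9,9)))
    n,l,s,c=cv2.connectedComponentsWithStats(m)
    for i in range(1,n):
        if s[i,4]>150:
            P=W[(l==i)&(W[...,2]>.0075)&(W[...,2]<.045)]; print('part',s[i,4],c[i].round(),*rect(P),'z',np.percentile(P[:,2],[10,50,95]).round(4),f[l==i].mean().round())
E
python3 - <<'E'
from p import *; from m import *
s=arm.get_state(); print(s['eef_pos'],np.round(s['qpos'],2))
c=cam('wrist'); W=cloud(c); parts2(W,c['frame']); cv2.imwrite('pics/w1.png',c['frame'])
for n in('top','side'):
    W=cloud(cam(n))
    for y0,y1 in((.06,.1),(.135,.18)):
        m=(W[...,2]>.116)&(W[...,2]<.124)&(W[...,0]>.43)&(W[...,0]<.545)&(W[...,1]>y0)&(W[...,1]<y1); P=W[m]; k=np.polyfit(P[:,0]-.5,P[:,1],1); print(n,m.sum(),'y at .5',k[1].round(4),'deg',np.degrees(np.arctan(k[0])).round(2))
        m=(W[...,2]>.184)&(W[...,2]<.192)&(W[...,0]>.38)&(W[...,0]<.45)&(W[...,1]>y0)&(W[...,1]<y1+.01); print('pin',m.sum(),W[m].mean(0).round(4))
E
```

```text
[0.40065803 0.33568427 0.32909027] [-0.15  0.32 -0.8   1.95  0.28  0.99 -0.55]
part 1262 [348. 164.] [471.5 401.2] [ 20.6 148.9] 46.1 z [0.0097 0.0152 0.0168] 221.0
part 1630 [254. 181.] [365.6 307.7] [ 31.2 108.3] 44.1 z [0.011  0.0248 0.036 ] 34.0
part 492 [303. 209.] [440.4 317.7] [ 19.8 149.7] 41.7 z [0.0143 0.0154 0.0168] 231.0
top 46 y at .5 0.0782 deg 3.64
pin 0 [nan nan nan]
top 8 y at .5 0.1601 deg -0.63
pin 0 [nan nan nan]
side 131 y at .5 0.0776 deg 2.77
pin 10 [0.4256 0.0727 0.1869]
side 133 y at .5 0.1572 deg 2.97
pin 10 [0.4215 0.1532 0.187 ]<stdin>:8: RuntimeWarning: Mean of empty slice.
  ret = um.true_divide(
```

View pics/w1.png

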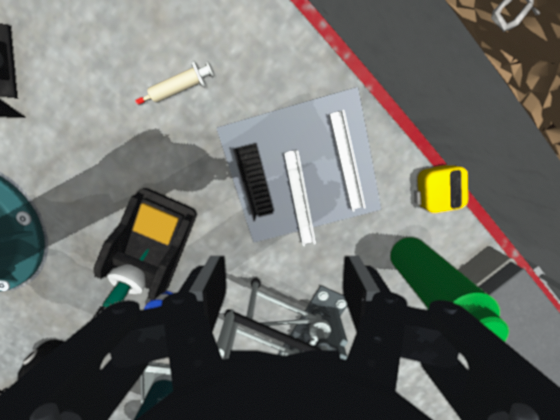

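Wrist view: the heatsink is at (254,181) and one rail at (348,164). The other rail has been knocked toward the stand and is now at (300,197), still on the mat edge. I'll take the heatsink first, then the rails.

Run:
```python
from p import *
rows([(.3656,.3077,.10,44.5)])
```

```text
{'rx': -0.02, 'ry': 0.02, 'rz': -14.49, 'x': -0.59, 'y': -4.43, 'z': 22.92} dist 234 mm
```

>>> drive_tool([
  {"rx":0,"ry":0,"rz":-7,"x":-0.6,"y":-2.5,"z":3,"grip":5},
  {"rx":0,"ry":0,"rz":-14.5,"x":-0.6,"y":-4.4,"z":7,"grip":5},
  {"rx":0,"ry":0,"rz":-14.5,"x":-0.6,"y":-4.4,"z":12,"grip":5},
  {"rx":0,"ry":0,"rz":-14.5,"x":-0.6,"y":-4.4,"z":16,"grip":5},
  {"rx":0,"ry":0,"rz":-14.5,"x":-0.6,"y":-4.4,"z":20,"grip":5},
  {"rx":0,"ry":0,"rz":-14.5,"x":-0.6,"y":-4.4,"z":22.9,"grip":5},
  {"rx":0,"ry":0,"rz":-14.5,"x":-0.6,"y":-4.4,"z":22.9,"grip":5},
  {"rx":0,"ry":0,"rz":-14.5,"x":-0.6,"y":-4.4,"z":22.9,"grip":5},
])

```text
time_s: 23.9
eef_pos: [0.3659, 0.3086, 0.1005]
ee_rot: [0.387, 0.922, -0.0, -0.0]
wrist_force: [0.4, -0.3, 0.3]
finger_gap: 0.588
finger_force: 0.0
```

Run:
```python
from p import *; from m import *
s=arm.get_state(); print(s['eef_pos'],np.round(s['qpos'],2))
c=cam('wrist'); W=cloud(c); parts2(W,c['frame']); rows([(.3656,.3077,.018,44.3)])
```

```text
[0.36588284 0.30860157 0.10054325] [-0.36  0.59 -0.58  2.24  0.7   0.49 -0.72]
part 1584 [455. 216.] [460.8 400.3] [  4.7 135.5] 46.4 z [0.0087 0.0136 0.0163] 152.0
part 1884 [476. 223.] [477.9 407.6] [  4.6 149.4] 45.9 z [0.0088 0.0133 0.0163] 147.0
part 6093 [282. 223.] [364.4 307.1] [ 33.  109.5] 43.6 z [0.0125 0.0234 0.0359] 30.0
part 417 [352. 219.] [401.8 345.8] [ 3.  56.9] 41.7 z [0.0095 0.015  0.0165] 171.0
part 572 [374. 229.] [419.8 352. ] [ 3.1 70.2] 41.7 z [0.0089 0.0148 0.0165] 171.0
part 152 [338. 334.] [470.4 269.1] [ 3.  35.2] 41.6 z [0.0095 0.0149 0.0166] 172.0
{'rx': 0.1, 'ry': -0.01, 'rz': 0.19, 'x': -0.05, 'y': -0.17, 'z': 8.33} dist 83 mm
```

>>> drive_tool([
  {"rx":0,"ry":0,"rz":0.3,"x":0,"y":-0.2,"z":3,"grip":5},
  {"rx":0,"ry":0,"rz":0.3,"x":0,"y":-0.2,"z":6,"grip":5},
  {"rx":0,"ry":0,"rz":0.3,"x":0,"y":-0.2,"z":8.2,"grip":5},
  {"rx":0,"ry":0,"rz":0.3,"x":0,"y":-0.2,"z":8.2,"grip":5},
  {"rx":0,"ry":0,"rz":0.3,"x":0,"y":-0.2,"z":8.2,"grip":4},
  {"rx":0,"ry":0,"rz":0.3,"x":0,"y":-0.2,"z":8.2,"grip":2.5},
  {"rx":0,"ry":0,"rz":0.3,"x":0,"y":-0.2,"z":8.2,"grip":2},
  {"rx":0,"ry":0,"rz":0.3,"x":0,"y":-0.2,"z":8.2,"grip":2},
], squeeze=40)

```text
time_s: 24.75
eef_pos: [0.3652, 0.308, 0.0201]
ee_rot: [0.39, 0.921, 0.002, 0.001]
wrist_force: [-0.6, -0.0, 8.1]
finger_gap: 0.349
finger_force: 40.7
```

>>> drive_tool([
  {"rx":0,"ry":0,"rz":0,"x":0,"y":0,"z":0,"grip":2},
  {"rx":0,"ry":0,"rz":0,"x":0,"y":0,"z":0,"grip":2},
])

```text
time_s: 24.95
eef_pos: [0.3652, 0.308, 0.0201]
ee_rot: [0.39, 0.921, 0.002, 0.001]
wrist_force: [-0.0, -0.5, 8.1]
finger_gap: 0.354
finger_force: 40.7
```

>>> drive_tool([
  {"rx":0,"ry":0,"rz":0,"x":0,"y":0,"z":-2,"grip":2},
  {"rx":0,"ry":0,"rz":0,"x":0,"y":0,"z":-5,"grip":2},
  {"rx":0,"ry":0,"rz":0,"x":0,"y":0,"z":-9,"grip":2},
  {"rx":0,"ry":0,"rz":0,"x":0,"y":0,"z":-13,"grip":2},
  {"rx":0,"ry":0,"rz":0,"x":0,"y":0,"z":-17,"grip":2},
  {"rx":0,"ry":0,"rz":0,"x":0,"y":0,"z":-21,"grip":2},
  {"rx":0,"ry":0,"rz":0,"x":0,"y":0,"z":-24,"grip":2},
  {"rx":0,"ry":0,"rz":0,"x":0,"y":0,"z":-24,"grip":2},
])

```text
time_s: 25.75
eef_pos: [0.3658, 0.309, 0.2629]
ee_rot: [0.39, 0.921, 0.004, 0.003]
wrist_force: [1.3, 0.5, -1.4]
finger_gap: 0.353
finger_force: 40.4
```

Run:
```python
from p import *
s=arm.get_state(); print(s['eef_pos'],np.round(s['qpos'],2),s['finger_gap'])
rows([(.537,.1195,.255,2.9)])
```

```text
[0.36580635 0.30899923 0.26286342] [-0.11  0.36 -0.86  2.11  0.38  0.82 -0.43] 0.353287081839635
{'rx': 0.55, 'ry': -0.11, 'rz': 41.25, 'x': -25.52, 'y': -0.92, 'z': 0.82} dist 255 mm
```

>>> drive_tool([
  {"rx":0,"ry":0,"rz":5,"x":-3,"y":-0.1,"z":0.5,"grip":2},
  {"rx":0,"ry":0,"rz":11,"x":-7,"y":-0.3,"z":0.5,"grip":2},
  {"rx":0,"ry":0,"rz":18,"x":-11.5,"y":-0.4,"z":0.5,"grip":2},
  {"rx":0,"ry":0,"rz":25,"x":-16,"y":-0.6,"z":0.5,"grip":2},
  {"rx":0,"ry":0,"rz":32,"x":-20,"y":-0.8,"z":0.5,"grip":2},
  {"rx":0,"ry":0,"rz":38,"x":-23.5,"y":-0.9,"z":0.5,"grip":2},
  {"rx":0.3,"ry":0,"rz":41.2,"x":-25.5,"y":-0.9,"z":0.5,"grip":2},
  {"rx":0.3,"ry":0,"rz":41.2,"x":-25.5,"y":-0.9,"z":0.5,"grip":2},
])

```text
time_s: 26.55
eef_pos: [0.537, 0.115, 0.2524]
ee_rot: [0.69, 0.723, -0.003, -0.001]
wrist_force: [0.1, -0.1, -1.2]
finger_gap: 0.348
finger_force: 40.3
```

>>> drive_tool([
  {"rx":0,"ry":0,"rz":0,"x":0,"y":0,"z":0,"grip":2},
  {"rx":0,"ry":0,"rz":0,"x":0,"y":0,"z":0,"grip":2},
  {"rx":0,"ry":0,"rz":0,"x":0,"y":0,"z":0,"grip":2},
])

```text
time_s: 26.85
eef_pos: [0.5343, 0.1198, 0.2533]
ee_rot: [0.687, 0.727, -0.002, -0.001]
wrist_force: [1.2, 0.4, -2.2]
finger_gap: 0.352
finger_force: 40.3
```

Run:
```python
from p import *
s=arm.get_state(); print(s['eef_pos'],np.round(s['qpos'],2),s['finger_gap'])
rows([(.537,.1195,.145,2.9)])
```

```text
[0.53429976 0.1197578  0.25332121] [ 0.15  0.42 -0.6   1.98  0.31  0.84 -0.56] 0.3523667378440373
{'rx': -0.31, 'ry': 0.07, 'rz': 0.31, 'x': -0.03, 'y': 0.33, 'z': 10.83} dist 108 mm
```

>>> drive_tool([
  {"rx":-0.2,"ry":0,"rz":0.3,"x":0,"y":0.3,"z":3,"grip":2},
  {"rx":-0.2,"ry":0,"rz":0.3,"x":0,"y":0.3,"z":6,"grip":2},
  {"rx":-0.2,"ry":0,"rz":0.3,"x":0,"y":0.3,"z":8.5,"grip":2},
  {"rx":-0.2,"ry":0,"rz":0.3,"x":0,"y":0.3,"z":10,"grip":2},
  {"rx":-0.2,"ry":0,"rz":0.3,"x":0,"y":0.3,"z":10.8,"grip":2},
  {"rx":-0.2,"ry":0,"rz":0.3,"x":0,"y":0.3,"z":11.2,"grip":2},
  {"rx":-0.2,"ry":0,"rz":0.3,"x":0,"y":0.3,"z":11.2,"grip":2},
  {"rx":-0.2,"ry":0,"rz":0.3,"x":0,"y":0.3,"z":11.2,"grip":2},
])

```text
time_s: 27.65
eef_pos: [0.5388, 0.1183, 0.1422]
ee_rot: [0.69, 0.724, -0.0, 0.001]
wrist_force: [1.1, 1.1, -1.2]
finger_gap: 0.352
finger_force: 40.3
```

>>> drive_tool([
  {"rx":0,"ry":0,"rz":0,"x":0,"y":-0.1,"z":0.2,"grip":2},
  {"rx":0,"ry":0,"rz":0,"x":0,"y":-0.1,"z":0.35,"grip":2},
  {"rx":0,"ry":0,"rz":0,"x":0,"y":-0.1,"z":0.35,"grip":2},
  {"rx":0,"ry":0,"rz":0,"x":0,"y":-0.1,"z":0.35,"grip":2},
])

```text
time_s: 28.05
eef_pos: [0.5373, 0.1178, 0.1383]
ee_rot: [0.69, 0.723, -0.001, 0.0]
wrist_force: [0.0, -1.0, 3.2]
finger_gap: 0.35
finger_force: 41.1
```

Light contact on the bars. Releasing and rising.

>>> drive_tool([
  {"rx":0,"ry":0,"rz":0,"x":0,"y":0,"z":0.05,"grip":3.3},
  {"rx":0,"ry":0,"rz":0,"x":0,"y":0,"z":0,"grip":3.8},
  {"rx":0,"ry":0,"rz":0,"x":0,"y":0,"z":0,"grip":4.4},
  {"rx":0,"ry":0,"rz":0,"x":0,"y":0,"z":0,"grip":4.4},
  {"rx":0,"ry":0,"rz":0,"x":0,"y":0,"z":0,"grip":4.4},
  {"rx":0,"ry":0,"rz":0,"x":0,"y":0,"z":-3,"grip":4.4},
  {"rx":0,"ry":0,"rz":0,"x":0,"y":0,"z":-7,"grip":4.4},
  {"rx":0,"ry":0,"rz":0,"x":0,"y":0,"z":-12,"grip":4.4},
])

```text
time_s: 28.85
eef_pos: [0.5358, 0.1175, 0.2575]
ee_rot: [0.69, 0.724, -0.003, -0.001]
wrist_force: [1.1, -0.5, -0.3]
finger_gap: 0.515
finger_force: 0.0
```

Run:
```python
from p import *; from m import *
s=arm.get_state(); print(s['eef_pos'],np.round(s['qpos'],2),s['finger_gap'])
c=cam('side'); cv2.imwrite('pics/s3.png',cv2.resize(c['frame'][100:310,160:420],None,fx=2.8,fy=2.8,interpolation=cv2.INTER_CUBIC)); W=cloud(c); parts2(W,c['frame'])
m=(W[...,2]>.128)&(W[...,2]<.16)&(W[...,0]>.44)&(W[...,0]<.58)&(W[...,1]>.03)&(W[...,1]<.2); print('hs',rect(W[m]))
rows([(.44,.3177,.27,42)])
```

```text
[0.53583451 0.11754509 0.25752026] [ 0.16  0.41 -0.61  1.97  0.31  0.85 -0.57] 0.5151769218482132
part 1901 [368. 260.] [409.8 324.1] [270.2 204.3] 47.4 z [0.0079 0.0124 0.0191] 179.0
hs (array([538.2, 119.3]), array([ 33.2, 109.4]), 4.3)
{'rx': 0.57, 'ry': 0.18, 'rz': -39.28, 'x': 20.2, 'y': -9.14, 'z': -0.43} dist 222 mm
```

View pics/s3.png

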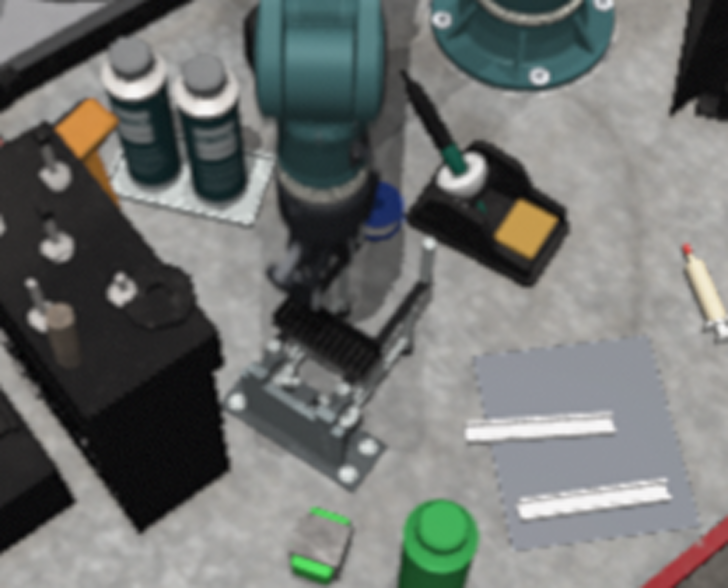

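The heatsink lies across both legs (330,335) near the hinges. Both cans stand in the tray (145,115 and 210,130), and the rails are on the mat at (540,427) and (595,500). Next is the nearer rail.

>>> drive_tool([
  {"rx":0.3,"ry":0,"rz":-6,"x":2.5,"y":-1.1,"z":0,"grip":4.4},
  {"rx":0.3,"ry":0,"rz":-13,"x":6.5,"y":-2.9,"z":0,"grip":4.2},
  {"rx":0.3,"ry":0,"rz":-20,"x":11,"y":-5,"z":0,"grip":4},
  {"rx":0.3,"ry":0,"rz":-27,"x":15,"y":-6.8,"z":0,"grip":4},
  {"rx":0.3,"ry":0,"rz":-34,"x":18.5,"y":-8.4,"z":0,"grip":4},
  {"rx":0.3,"ry":0,"rz":-39.3,"x":20.2,"y":-9.1,"z":0,"grip":4},
  {"rx":0.3,"ry":0,"rz":-39.3,"x":20.2,"y":-9.1,"z":0,"grip":4},
  {"rx":0.3,"ry":0,"rz":-39.3,"x":20.2,"y":-9.1,"z":0,"grip":4},
])

```text
time_s: 29.7
eef_pos: [0.437, 0.3149, 0.2572]
ee_rot: [0.408, 0.913, -0.003, -0.002]
wrist_force: [0.4, 0.1, -0.3]
finger_gap: 0.469
finger_force: 0.0
```

>>> drive_tool([
  {"rx":0,"ry":0,"rz":0,"x":0,"y":0,"z":5,"grip":4},
  {"rx":0,"ry":0,"rz":0,"x":0,"y":0,"z":9,"grip":4},
  {"rx":0,"ry":0,"rz":0,"x":0,"y":0,"z":13,"grip":4},
  {"rx":0,"ry":0,"rz":0,"x":0,"y":0,"z":15,"grip":4},
  {"rx":0,"ry":0,"rz":0,"x":0,"y":0,"z":15,"grip":4},
  {"rx":0,"ry":0,"rz":0,"x":0,"y":0,"z":15,"grip":4},
])

```text
time_s: 30.3
eef_pos: [0.4369, 0.3139, 0.1076]
ee_rot: [0.408, 0.913, -0.003, -0.002]
wrist_force: [0.3, 0.8, 0.1]
finger_gap: 0.469
finger_force: 0.0
```

```bash
cat >> m.py <<'E'
def rail_under(W,f):
    p=np.array(arm.get_state()['eef_pos'])
    m=(W[...,2]>.009)&(W[...,2]<.022)&(np.linalg.norm(W[...,:2]-p[:2],axis=-1)<.1)
    m=m.astype(np.uint8); m[260:]=0
    n,l=cv2.connectedComponents(cv2.morphologyEx(m,cv2.MORPH_CLOSE,np.ones((15,15))))
    for i in range(1,n):
        P=W[(l==i)&(m>0)]
        if len(P)>300: print(len(P),rect(P))
E
python3 - <<'E'
from p import *; from m import *
s=arm.get_state(); print(s['eef_pos'],np.round(s['qpos'],2),s['finger_gap'])
c=cam('wrist'); W=cloud(c); rail_under(W,0)
rows([(.44,.3177,.018,42)])
E
```

```text
[0.43689607 0.31385998 0.10760989] [-0.26  0.64 -0.63  2.1   0.66  0.61 -0.62] 0.4689256339866409
435 (array([419.8, 327. ]), array([  2.1, 106.8]), 41.6)
508 (array([432.9, 338.2]), array([  2.9, 107.5]), 42.1)
758 (array([482.3, 379.2]), array([  3.5, 102.4]), 46.1)
492 (array([503.4, 383.2]), array([ 3.4, 66.3]), 46.0)
{'rx': -0.31, 'ry': -0.03, 'rz': -0.14, 'x': 0.03, 'y': 0.46, 'z': 9.04} dist 91 mm
```

>>> drive_tool([
  {"rx":-0.3,"ry":0,"rz":-0.1,"x":0,"y":0.45,"z":3,"grip":4},
  {"rx":-0.3,"ry":0,"rz":-0.1,"x":0,"y":0.45,"z":6,"grip":4},
  {"rx":-0.3,"ry":0,"rz":-0.1,"x":0,"y":0.45,"z":8.9,"grip":4},
  {"rx":-0.3,"ry":0,"rz":-0.1,"x":0,"y":0.45,"z":8.9,"grip":4},
  {"rx":-0.3,"ry":0,"rz":-0.1,"x":0,"y":0.45,"z":8.9,"grip":3},
  {"rx":-0.3,"ry":0,"rz":-0.1,"x":0,"y":0.45,"z":8.9,"grip":1.5},
  {"rx":-0.3,"ry":0,"rz":-0.1,"x":0,"y":0.45,"z":8.9,"grip":1.2},
  {"rx":-0.3,"ry":0,"rz":-0.1,"x":0,"y":0.45,"z":8.9,"grip":1.2},
], squeeze=35)

```text
time_s: 31.15
eef_pos: [0.44, 0.3187, 0.0205]
ee_rot: [0.406, 0.914, 0.001, 0.0]
wrist_force: [-0.1, -0.6, 8.0]
finger_gap: 0.22
finger_force: 37.0
```

>>> drive_tool([
  {"rx":0,"ry":0,"rz":0,"x":0,"y":0,"z":0,"grip":1.2},
  {"rx":0,"ry":0,"rz":0,"x":0,"y":0,"z":0,"grip":1.2},
])

```text
time_s: 31.35
eef_pos: [0.44, 0.3188, 0.0205]
ee_rot: [0.406, 0.914, 0.001, 0.0]
wrist_force: [0.3, -1.3, 8.0]
finger_gap: 0.218
finger_force: 37.0
```

>>> drive_tool([
  {"rx":0,"ry":0,"rz":0,"x":0,"y":0,"z":-2,"grip":1.2},
  {"rx":0,"ry":0,"rz":0,"x":0,"y":0,"z":-5,"grip":1.2},
  {"rx":0,"ry":0,"rz":0,"x":0,"y":0,"z":-9,"grip":1.2},
  {"rx":0,"ry":0,"rz":0,"x":0,"y":0,"z":-13,"grip":1.2},
  {"rx":0,"ry":0,"rz":0,"x":0,"y":0,"z":-17,"grip":1.2},
  {"rx":0,"ry":0,"rz":0,"x":0,"y":0,"z":-21,"grip":1.2},
  {"rx":0,"ry":0,"rz":0,"x":0,"y":0,"z":-23.5,"grip":1.2},
  {"rx":0,"ry":0,"rz":0,"x":0,"y":0,"z":-23.5,"grip":1.2},
])

```text
time_s: 32.15
eef_pos: [0.4407, 0.3196, 0.2581]
ee_rot: [0.406, 0.914, 0.003, 0.001]
wrist_force: [0.2, -0.2, -0.5]
finger_gap: 0.224
finger_force: 36.1
```

Run:
```python
from p import *
s=arm.get_state(); print(s['eef_pos'],np.round(s['qpos'],2),s['finger_gap'])
rows([(.489,.117,.25,3.2)])
```

```text
[0.44065605 0.31960302 0.25806105] [-0.1   0.45 -0.82  1.98  0.43  0.88 -0.41] 0.2239000209447624
{'rx': 0.38, 'ry': -0.12, 'rz': 38.87, 'x': -18.28, 'y': -9.99, 'z': 0.74} dist 208 mm
```

>>> drive_tool([
  {"rx":0,"ry":0,"rz":5,"x":-2.5,"y":-1.3,"z":0.3,"grip":1.2},
  {"rx":0,"ry":0,"rz":11,"x":-5.5,"y":-3,"z":0.3,"grip":1.2},
  {"rx":0,"ry":0,"rz":18,"x":-9,"y":-4.9,"z":0.3,"grip":1.2},
  {"rx":0,"ry":0,"rz":25,"x":-12.5,"y":-6.8,"z":0.3,"grip":1.2},
  {"rx":0,"ry":0,"rz":32,"x":-15.5,"y":-8.5,"z":0.3,"grip":1.2},
  {"rx":0.3,"ry":0,"rz":38,"x":-18,"y":-9.8,"z":0.3,"grip":1.2},
  {"rx":0.3,"ry":0,"rz":38.9,"x":-18.3,"y":-10,"z":0.3,"grip":1.2},
  {"rx":0.3,"ry":0,"rz":38.9,"x":-18.3,"y":-10,"z":0.3,"grip":1.2},
])

```text
time_s: 32.95
eef_pos: [0.487, 0.1138, 0.2498]
ee_rot: [0.688, 0.726, -0.004, -0.002]
wrist_force: [-0.3, 0.8, -0.8]
finger_gap: 0.222
finger_force: 36.0
```

>>> drive_tool([
  {"rx":0,"ry":0,"rz":0,"x":0,"y":0,"z":3,"grip":1.2},
  {"rx":0,"ry":0,"rz":0,"x":0,"y":0,"z":5,"grip":1.2},
  {"rx":0,"ry":0,"rz":0,"x":0,"y":0,"z":5,"grip":1.2},
  {"rx":0,"ry":0,"rz":0,"x":0,"y":0,"z":5,"grip":1.2},
])

```text
time_s: 33.35
eef_pos: [0.4868, 0.1164, 0.2005]
ee_rot: [0.686, 0.728, -0.003, -0.002]
wrist_force: [0.2, 0.6, -0.8]
finger_gap: 0.22
finger_force: 36.0
```

Run:
```python
from p import *
s=arm.get_state(); print(s['eef_pos'],np.round(s['qpos'],2),s['finger_gap'])
rows([(.489,.117,.1385,3.2)])
```

```text
[0.48678766 0.11636103 0.20051474] [ 0.13  0.44 -0.6   2.12  0.38  0.69 -0.66] 0.21997669242577267
{'rx': -0.44, 'ry': 0.06, 'rz': 0.17, 'x': 0.06, 'y': 0.27, 'z': 6.2} dist 62 mm
```

>>> drive_tool([
  {"rx":-0.4,"ry":0,"rz":0.2,"x":0.1,"y":0.2,"z":2,"grip":1.2},
  {"rx":-0.4,"ry":0,"rz":0.2,"x":0.1,"y":0.2,"z":4,"grip":1.2},
  {"rx":-0.4,"ry":0,"rz":0.2,"x":0.1,"y":0.2,"z":5.3,"grip":1.2},
  {"rx":-0.4,"ry":0,"rz":0.2,"x":0.1,"y":0.2,"z":5.8,"grip":1.2},
  {"rx":-0.4,"ry":0,"rz":0.2,"x":0.1,"y":0.2,"z":6.1,"grip":1.2},
  {"rx":-0.4,"ry":0,"rz":0.2,"x":0.1,"y":0.2,"z":6.2,"grip":1.2},
  {"rx":-0.4,"ry":0,"rz":0.2,"x":0.1,"y":0.2,"z":6.2,"grip":1.2},
])

```text
time_s: 34.05
eef_pos: [0.4893, 0.116, 0.1389]
ee_rot: [0.688, 0.725, -0.0, 0.001]
wrist_force: [-0.3, 0.7, -1.3]
finger_gap: 0.223
finger_force: 36.0
```

>>> drive_tool([
  {"rx":0,"ry":0,"rz":0,"x":0,"y":0,"z":0.15,"grip":1.2},
  {"rx":0,"ry":0,"rz":0,"x":0,"y":0,"z":0.2,"grip":1.2},
  {"rx":0,"ry":0,"rz":0,"x":0,"y":0,"z":0.2,"grip":1.2},
])

```text
time_s: 34.35
eef_pos: [0.4894, 0.116, 0.1384]
ee_rot: [0.688, 0.725, -0.0, 0.002]
wrist_force: [-3.6, -1.3, 13.5]
finger_gap: 0.221
finger_force: 37.7
```

>>> drive_tool([
  {"rx":0,"ry":0,"rz":0,"x":0,"y":0,"z":-0.1,"grip":1.9},
  {"rx":0,"ry":0,"rz":0,"x":0,"y":0,"z":-0.1,"grip":2.3},
  {"rx":0,"ry":0,"rz":0,"x":0,"y":0,"z":-0.1,"grip":2.7},
  {"rx":0,"ry":0,"rz":0,"x":0,"y":0,"z":-0.1,"grip":2.7},
  {"rx":0,"ry":0,"rz":0,"x":0,"y":0,"z":-0.1,"grip":2.7},
  {"rx":0,"ry":0,"rz":0,"x":0,"y":0,"z":-3,"grip":2.7},
  {"rx":0,"ry":0,"rz":0,"x":0,"y":0,"z":-7,"grip":2.7},
  {"rx":0,"ry":0,"rz":0,"x":0,"y":0,"z":-12,"grip":4},
])

```text
time_s: 35.15
eef_pos: [0.4874, 0.1155, 0.2562]
ee_rot: [0.688, 0.725, -0.002, -0.001]
wrist_force: [1.9, -0.4, -0.6]
finger_gap: 0.463
finger_force: 0.0
```

Run:
```python
from p import *; from m import *
s=arm.get_state(); print(s['eef_pos'],np.round(s['qpos'],2),s['finger_gap'])
c=cam('side'); W=cloud(c)
b=(W[...,1]>.02)&(W[...,1]<.22)
m=b&(W[...,2]>.145)&(W[...,2]<.16)&(W[...,0]>.51)&(W[...,0]<.58)&(W[...,1]<.18); print('hs',rect(W[m]))
m=b&(W[...,2]>.13)&(W[...,2]<.138)&(W[...,0]>.47)&(W[...,0]<.508); print('rail',rect(W[m]))
rows([(.4715,.4012,.27,46)])
```

```text
[0.48742871 0.11545783 0.25620475] [ 0.19  0.36 -0.65  2.07  0.3   0.81 -0.59] 0.4625773612623196
hs (array([536.3, 117.8]), array([ 33.1, 108.7]), 2.5)
rail (array([489.2, 115. ]), array([ 23.2, 148.7]), 3.5)
{'rx': 0.59, 'ry': 0.22, 'rz': -42.97, 'x': 28.37, 'y': -0.58, 'z': -0.54} dist 284 mm
```

Heatsink and first rail are well placed. Now the last rail.

>>> drive_tool([
  {"rx":0.3,"ry":0,"rz":-6,"x":4,"y":-0.1,"z":0,"grip":4},
  {"rx":0.3,"ry":0,"rz":-13,"x":8.5,"y":-0.2,"z":0,"grip":4},
  {"rx":0.3,"ry":0,"rz":-20,"x":13,"y":-0.3,"z":0,"grip":4},
  {"rx":0.3,"ry":0,"rz":-27,"x":17.5,"y":-0.4,"z":0,"grip":4},
  {"rx":0.3,"ry":0,"rz":-34,"x":22,"y":-0.5,"z":0,"grip":4},
  {"rx":0.3,"ry":0,"rz":-41,"x":26,"y":-0.6,"z":0,"grip":4},
  {"rx":0.3,"ry":0,"rz":-43,"x":28.4,"y":-0.6,"z":0,"grip":4},
  {"rx":0.3,"ry":0,"rz":-43,"x":28.4,"y":-0.6,"z":0,"grip":4},
])

```text
time_s: 36.0
eef_pos: [0.4662, 0.4041, 0.2561]
ee_rot: [0.372, 0.928, -0.001, -0.003]
wrist_force: [-0.8, -0.3, -0.8]
finger_gap: 0.469
finger_force: 0.0
```

>>> drive_tool([
  {"rx":0,"ry":0,"rz":0,"x":0,"y":0,"z":4,"grip":4},
  {"rx":0,"ry":0,"rz":0,"x":0,"y":0,"z":8,"grip":4},
  {"rx":0,"ry":0,"rz":0,"x":0,"y":0,"z":12,"grip":4},
  {"rx":0,"ry":0,"rz":0,"x":0,"y":0,"z":14.5,"grip":4},
  {"rx":0,"ry":0,"rz":0,"x":0,"y":0,"z":14.5,"grip":4},
  {"rx":0,"ry":0,"rz":0,"x":0,"y":0,"z":14.5,"grip":4},
])

```text
time_s: 36.6
eef_pos: [0.4677, 0.398, 0.111]
ee_rot: [0.375, 0.927, -0.003, -0.001]
wrist_force: [-0.2, -0.3, 1.6]
finger_gap: 0.467
finger_force: 0.0
```

Run:
```python
from p import *; from m import *
s=arm.get_state(); print(s['eef_pos'],np.round(s['qpos'],2),s['finger_gap'])
c=cam('wrist'); W=cloud(c); rail_under(W,0)
c=cam('side'); W=cloud(c);f=c['frame']; m=(W[...,2]>.01)&(W[...,2]<.022)&(f.min(-1)>150)&(abs(W[...,0]-.4715)<.08)&(abs(W[...,1]-.401)<.08)
print('side',m.sum(),rect(W[m]) if m.sum()>20 else '')
rows([(.4715,.4012,.018,46)])
```

```text
[0.46765702 0.39798504 0.11101201] [-0.32  0.72 -0.68  1.93  0.67  0.74 -0.59] 0.46701175561269215
411 (array([451.3, 410. ]), array([  1.7, 107.8]), 45.9)
501 (array([463.5, 422.5]), array([  3.3, 106.7]), 46.5)
side 130 (array([473. , 401.3]), array([ 22.4, 148.7]), 45.6)
{'rx': -0.18, 'ry': -0.02, 'rz': -0.05, 'x': -0.11, 'y': 0.38, 'z': 9.46} dist 95 mm
```

>>> drive_tool([
  {"rx":-0.2,"ry":0,"rz":0,"x":-0.1,"y":0.5,"z":3,"grip":4},
  {"rx":-0.2,"ry":0,"rz":0,"x":-0.1,"y":0.5,"z":6,"grip":4},
  {"rx":-0.2,"ry":0,"rz":0,"x":-0.1,"y":0.5,"z":9.2,"grip":4},
  {"rx":-0.2,"ry":0,"rz":0,"x":-0.1,"y":0.5,"z":9.2,"grip":4},
  {"rx":-0.2,"ry":0,"rz":0,"x":-0.1,"y":0.5,"z":9.2,"grip":3},
  {"rx":-0.2,"ry":0,"rz":0,"x":-0.1,"y":0.5,"z":9.2,"grip":1.5},
  {"rx":-0.2,"ry":0,"rz":0,"x":-0.1,"y":0.5,"z":9.2,"grip":1.2},
  {"rx":-0.2,"ry":0,"rz":0,"x":-0.1,"y":0.5,"z":9.2,"grip":1.2},
])

```text
time_s: 37.5
eef_pos: [0.4723, 0.4028, 0.0213]
ee_rot: [0.375, 0.927, 0.001, 0.0]
wrist_force: [-0.3, -0.1, 7.9]
finger_gap: 0.221
finger_force: 37.2
```

>>> drive_tool([
  {"rx":0,"ry":0,"rz":0,"x":0,"y":0,"z":0,"grip":1.2},
  {"rx":0,"ry":0,"rz":0,"x":0,"y":0,"z":0,"grip":1.2},
])

```text
time_s: 37.7
eef_pos: [0.4723, 0.4028, 0.0213]
ee_rot: [0.375, 0.927, 0.001, 0.0]
wrist_force: [0.3, -1.1, 7.5]
finger_gap: 0.219
finger_force: 37.2
```

>>> drive_tool([
  {"rx":0,"ry":0,"rz":0,"x":0,"y":0,"z":-2,"grip":1.2},
  {"rx":0,"ry":0,"rz":0,"x":0,"y":0,"z":-5,"grip":1.2},
  {"rx":0,"ry":0,"rz":0,"x":0,"y":0,"z":-9,"grip":1.2},
  {"rx":0,"ry":0,"rz":0,"x":0,"y":0,"z":-13,"grip":1.2},
  {"rx":0,"ry":0,"rz":0,"x":0,"y":0,"z":-17,"grip":1.2},
  {"rx":0,"ry":0,"rz":0,"x":0,"y":0,"z":-21,"grip":1.2},
  {"rx":0,"ry":0,"rz":0,"x":0,"y":0,"z":-23.5,"grip":1.2},
  {"rx":0,"ry":0,"rz":0,"x":0,"y":0,"z":-23.5,"grip":1.2},
])

```text
time_s: 38.5
eef_pos: [0.4728, 0.4039, 0.2591]
ee_rot: [0.375, 0.927, 0.003, 0.001]
wrist_force: [0.3, 0.3, -1.0]
finger_gap: 0.221
finger_force: 36.3
```

Run:
```python
from p import *
s=arm.get_state(); print(s['eef_pos'],np.round(s['qpos'],2),s['finger_gap'])
rows([(.449,.115,.255,3.2)])
```

```text
[0.47279442 0.40394239 0.25906819] [-0.22  0.56 -0.82  1.82  0.49  0.97 -0.44] 0.22143091914626384
{'rx': 0.36, 'ry': -0.13, 'rz': 42.79, 'x': -18.36, 'y': -22.44, 'z': 0.26} dist 290 mm
```

>>> drive_tool([
  {"rx":0,"ry":0,"rz":5,"x":-2,"y":-2.5,"z":0,"grip":1.2},
  {"rx":0,"ry":0,"rz":11,"x":-4.6,"y":-5.6,"z":0,"grip":1.2},
  {"rx":0,"ry":0,"rz":18,"x":-7.5,"y":-9.2,"z":0,"grip":1.2},
  {"rx":0,"ry":0,"rz":25,"x":-10.5,"y":-12.8,"z":0,"grip":1.2},
  {"rx":0,"ry":0,"rz":32,"x":-13.4,"y":-16.4,"z":0,"grip":1.2},
  {"rx":0,"ry":0,"rz":38,"x":-16,"y":-19.6,"z":0,"grip":1.2},
  {"rx":0.3,"ry":0,"rz":42.8,"x":-18.4,"y":-22.4,"z":0,"grip":1.2},
  {"rx":0.3,"ry":0,"rz":42.8,"x":-18.4,"y":-22.4,"z":0,"grip":1.2},
])

```text
time_s: 39.3
eef_pos: [0.4464, 0.1059, 0.253]
ee_rot: [0.691, 0.723, -0.007, -0.001]
wrist_force: [0.2, -0.2, 0.2]
finger_gap: 0.222
finger_force: 36.3
```

>>> drive_tool([
  {"rx":0,"ry":0,"rz":0,"x":0,"y":0,"z":0,"grip":1.2},
  {"rx":0,"ry":0,"rz":0,"x":0,"y":0,"z":2,"grip":1.2},
  {"rx":0,"ry":0,"rz":0,"x":0,"y":0,"z":2,"grip":1.2},
  {"rx":0,"ry":0,"rz":0,"x":0,"y":0,"z":2,"grip":1.2},
])

```text
time_s: 39.7
eef_pos: [0.4478, 0.114, 0.2342]
ee_rot: [0.686, 0.728, -0.004, -0.002]
wrist_force: [0.1, 0.5, -0.3]
finger_gap: 0.22
finger_force: 36.3
```

Run:
```python
from p import *
s=arm.get_state(); print(s['eef_pos'],np.round(s['qpos'],2),s['finger_gap'])
rows([(.449,.115,.1395,3.2)])
```

```text
[0.44782236 0.11397206 0.23423802] [ 0.19  0.34 -0.67  2.17  0.31  0.73 -0.63] 0.21979117385776345
{'rx': -0.46, 'ry': 0.14, 'rz': 0.16, 'x': 0.12, 'y': 0.2, 'z': 9.47} dist 95 mm
```

>>> drive_tool([
  {"rx":-0.4,"ry":0,"rz":0.2,"x":0.1,"y":0.1,"z":3,"grip":1.2},
  {"rx":-0.4,"ry":0,"rz":0.2,"x":0.1,"y":0.1,"z":6,"grip":1.2},
  {"rx":-0.4,"ry":0,"rz":0.2,"x":0.1,"y":0.1,"z":8,"grip":1.2},
  {"rx":-0.4,"ry":0,"rz":0.2,"x":0.1,"y":0.1,"z":9,"grip":1.2},
  {"rx":-0.4,"ry":0,"rz":0.2,"x":0.1,"y":0.1,"z":9.3,"grip":1.2},
  {"rx":-0.4,"ry":0,"rz":0.2,"x":0.1,"y":0.1,"z":9.3,"grip":1.2},
  {"rx":-0.4,"ry":0,"rz":0.2,"x":0.1,"y":0.1,"z":9.3,"grip":1.2},
])

```text
time_s: 40.4
eef_pos: [0.4494, 0.1138, 0.1423]
ee_rot: [0.688, 0.725, -0.0, 0.002]
wrist_force: [0.5, 0.9, -0.7]
finger_gap: 0.219
finger_force: 36.3
```

>>> drive_tool([
  {"rx":0,"ry":0,"rz":0,"x":0,"y":0,"z":0.15,"grip":1.2},
  {"rx":0,"ry":0,"rz":0,"x":0,"y":0,"z":0.3,"grip":1.2},
  {"rx":0,"ry":0,"rz":0,"x":0,"y":0,"z":0.3,"grip":1.2},
  {"rx":0,"ry":0,"rz":0,"x":0,"y":0,"z":0.3,"grip":1.2},
])

```text
time_s: 40.8
eef_pos: [0.4491, 0.1134, 0.1392]
ee_rot: [0.689, 0.725, -0.001, 0.002]
wrist_force: [-1.4, -0.5, 5.3]
finger_gap: 0.222
finger_force: 37.0
```

>>> drive_tool([
  {"rx":0,"ry":0,"rz":0,"x":0,"y":0,"z":-0.05,"grip":1.9},
  {"rx":0,"ry":0,"rz":0,"x":0,"y":0,"z":-0.05,"grip":2.3},
  {"rx":0,"ry":0,"rz":0,"x":0,"y":0,"z":-0.05,"grip":2.7},
  {"rx":0,"ry":0,"rz":0,"x":0,"y":0,"z":-0.05,"grip":2.7},
  {"rx":0,"ry":0,"rz":0,"x":0,"y":0,"z":-0.05,"grip":2.7},
  {"rx":0,"ry":0,"rz":0,"x":0,"y":0,"z":-3,"grip":2.7},
  {"rx":0,"ry":0,"rz":0,"x":0,"y":0,"z":-7,"grip":2.7},
  {"rx":0,"ry":0,"rz":0,"x":0,"y":0,"z":-12,"grip":2.7},
])

```text
time_s: 41.6
eef_pos: [0.4471, 0.1132, 0.2583]
ee_rot: [0.688, 0.726, -0.003, -0.0]
wrist_force: [1.6, -0.7, 0.2]
finger_gap: 0.317
finger_force: 0.0
```

>>> drive_tool([
  {"rx":0,"ry":0,"rz":0,"x":2,"y":0,"z":-4,"grip":2.7},
  {"rx":0,"ry":0,"rz":0,"x":6,"y":0,"z":-6,"grip":2.7},
  {"rx":0,"ry":0,"rz":0,"x":11,"y":0,"z":-6,"grip":2.7},
  {"rx":0,"ry":0,"rz":0,"x":16,"y":0,"z":-6,"grip":2.7},
  {"rx":0,"ry":0,"rz":0,"x":20,"y":0,"z":-6,"grip":2.7},
  {"rx":0,"ry":0,"rz":0,"x":22,"y":0,"z":-6,"grip":2.7},
  {"rx":0,"ry":0,"rz":0,"x":22,"y":0,"z":-6,"grip":2.7},
  {"rx":0,"ry":0,"rz":0,"x":22,"y":0,"z":-6,"grip":2.7},
])

```text
time_s: 42.4
eef_pos: [0.4367, 0.3332, 0.3172]
ee_rot: [0.688, 0.726, -0.002, 0.001]
wrist_force: [0.6, -0.4, -0.1]
finger_gap: 0.313
finger_force: 0.0
```

Run:
```python
from p import *; from m import *
c=cam('side'); cv2.imwrite('pics/s4.png',cv2.resize(c['frame'][100:310,160:420],None,fx=2.8,fy=2.8,interpolation=cv2.INTER_CUBIC)); W=cloud(c)
b=(W[...,1]>.02)&(W[...,1]<.22)
for a,e,zl,zh in((.51,.58,.145,.16),(.47,.508,.13,.138),(.436,.468,.13,.138)):
    m=b&(W[...,2]>zl)&(W[...,2]<zh)&(W[...,0]>a)&(W[...,0]<e); print(rect(W[m]))
m=(W[...,2]>.184)&(W[...,2]<.192)&(W[...,0]>.38)&(W[...,0]<.436)
for lo,hi in((.05,.1),(.13,.18)):
    k=m&(W[...,1]>lo)&(W[...,1]<hi); print('pin',k.sum(),W[k].mean(0).round(4))
m=(W[...,2]>.197)&(W[...,2]<.23)&(W[...,0]>.3)&(W[...,0]<.478)&(W[...,1]<-.08)&(W[...,1]>-.3); print('caps',W[m].min(0),W[m].max(0))
```

```text
(array([535.7, 118.1]), array([ 32.7, 108.8]), 2.7)
(array([489. , 115.6]), array([ 22.9, 150.1]), 2.8)
(array([448.7, 112.6]), array([ 23.4, 144.9]), 2.0)
pin 11 [0.4263 0.0738 0.1875]
pin 11 [0.4216 0.1543 0.1867]
caps [ 0.38811903 -0.22679966  0.19718433] [ 0.46095515 -0.11063843  0.22135845]
```

View pics/s4.png

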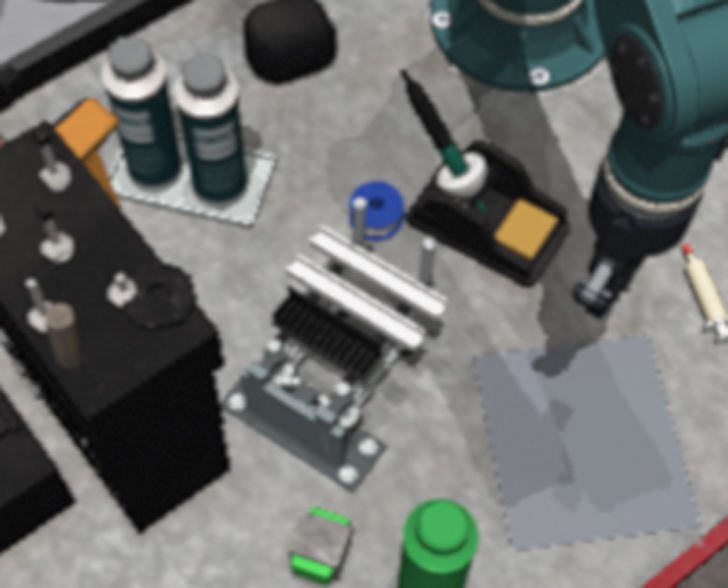

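The heatsink (330,335) and both rails (355,300 and 375,270) lie side by side across both opened legs. Both cans stand in the tray (140,115 and 210,130), the transformer at (320,545) is untouched, and the gripper is clear.

```bash
python3 -c "
from station import arm
print(arm.job_done())"
```

```text
the job is handed in; nothing more can be done
None
```

I handed the job in at about 42 s: both cans stand upright in the spill tray, both legs are fully out against their stops, and the heatsink and both rails lie side by side across them. The transformer was not touched, and no verdict came back at hand-in.

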